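# Load the brown ink cartridge and clamp it home in the edge-inking machine

### The job

Stand the brown ink cartridge upright in the bay of the edge-inking machine, key rib to the front, feeling your way in without ramming it, and let go of it on the sprung seal: the clamp, not your hand, is to drive it home. Then swing the open clamp over it and press the red handle down slowly until the spring hook has caught the clamp and the cartridge is fully home, and stop there, for it cracks if the clamp is forced. Leave the black cartridge, the polish tin, the wax and the thread spool where they are.

Things in the scene. Friction and masses are not known exactly. Their poses are not given: they have to be found in the camera images.
- brown_cartridge_mid (a point): Off-white sealed ink cartridge with brown top band and brown key rib, 36 x 48 x 64 mm (x, y, z), 110 to 220 g, the one to load. The point is its centre, 32 mm above its underside; z up, its front is -x: there the rib, 8 mm wide, stands 3 mm proud from the underside to 40 mm up. Grip it across its plain 48 mm sides (along y), fingertips 27 mm or more above its underside, clear of the bay's lips.
- black_cartridge_mid (a point): Like the brown cartridge, but with black top band and rib: a spare, to be left alone. The point is its centre, 32 mm above its underside.
- bay_mouth (a point): Mark on the green edge-inking machine: nominal centre of the bay's mouth, 36 mm up; z up, front -x. Bay inside 38 x 49.2 mm (x, y), key slot 23 mm wide in front; lips above it flare out 7 mm, up to 47 mm high. The bay block sits in a stiff cross slide (15 N), up to 7 mm to either side of the mark along y, unmeasured: a lip that is met pushes the cartridge sideways, to the bay's middle.
- clamp_hinge (a point): Middle of the hinge axis (along y), 60 mm behind the bay mark, 88 mm up. The clamp is an open steel frame 43 mm wide with a rubber foot over the bay. The cartridge first rests on the seal with its underside 22 mm up; fully home is 14 mm up. The seal's spring takes 7.5 N at first, 19.5 N when home. The spring hook stands 50 to 62 mm in front of the mark, up to 108 mm high, on the middle line.
- clamp_handle (a point): Centre of the clamp's red round handle bar, 16 mm thick, 56 mm long along y, 160 mm from the hinge axis; closed it is 88 mm up, 100 mm in front of the bay mark. Pushed down there, the clamp takes about 9 N (short peaks more) to pass the hook's ramp; then it bottoms hard: a steady 11 to 14 N means home and caught, and over 20 N cracks the cartridge. Let go uncaught, the clamp springs up again.
- clamp (a joint): Clamp angle in rad: 0 with the cartridge pressed fully home, about 0.015 when the hook has caught it and it is let go, about 0.13 where the foot and the hook are first met, 1.7 to 2.0 open, leaning back (start). The hinge is stiff: the clamp stays where it is left above 0.13.
- polish_tin: Round black tin of shoe cream, 80 mm across, 23 mm high, origin under its middle; leave alone.
- wax: Dark brown lump of cobbler's wax, 36 x 47 x 25 mm, origin under its middle; leave alone.
- spool: Spool of dark thread, 38 mm across, 58 mm high, origin under its middle; leave alone.
There are look-alikes about, which are no part of the job. What is shaped like the part that bears brown_cartridge_mid but orange is not meant.

How it is judged:
On the way:
1. the brown cartridge stands upright in the bay on the sprung seal, let go, the clamp still open (horizontal distance between brown_cartridge_mid and bay_mouth below 0.0095 m and height (world z) of brown_cartridge_mid below 0.06 m and angle between brown_cartridge_mid's own z axis and vertical below 0.09 rad and contact force between the fingers and brown_cartridge below 0.2 N and value of joint clamp above 0.6 rad), for 0.2 s.
At the end, for the whole second after the job is handed in: The brown cartridge stands in the bay (within 9.5 mm of the mark, tilted under 0.06 rad), its centre under 49 mm up, that is within 3 mm of fully home, at rest, and the clamp is held by the hook at under 0.045 rad (horizontal distance between brown_cartridge_mid and bay_mouth below 0.0095 m and height (world z) of brown_cartridge_mid below 0.049 m and angle between brown_cartridge_mid's own z axis and vertical below 0.06 rad and value of joint clamp below 0.045 rad and linear speed of brown_cartridge below 0.01 m/s); the robot touches nothing.
It fails at once if the cartridge is rammed: it presses on the machine with more than 25 N while the clamp is open (value of joint clamp above 0.35 rad and contact force between brown_cartridge and inker above 25 N).
It fails at once if the cartridge is squeezed with more than 60 N by the clamp (contact force between clamp and brown_cartridge above 60 N).
It fails at once if the cartridge is pushed home while the clamp is open (value of joint clamp above 0.35 rad and horizontal distance between brown_cartridge_mid and bay_mouth below 0.0095 m and height (world z) of brown_cartridge_mid below 0.0485 m).
It fails at once if the black cartridge, tin, wax or spool is moved by more than 25 mm (distance of any of black_cartridge_mid, polish_tin, wax, spool from where it was at the start of the episode above 0.025 m).
It also fails if it takes over 72 s, if anything falls off the work surface, if the arm or the gripper's body presses on something with over 40 N, if the wrist force passes 120 N, or if a joint passes its speed limit or range.

### The arm

A 6-joint arm with a two-finger parallel gripper is mounted at the origin on a cart in front of the work surface, level with it; the furniture and walls round the work are solid. World frame = base frame: x ahead of the robot, y to its left, z up, the work surface at z = 0. Lengths are in m, angles in rad, forces in N, time in s.
With the tool pointing down it reaches from about 0.35 to 0.775 m from the base axis. Payload 5.5 kg.
Tool frame: the origin (TCP) lies at the very end of the fingers, on their centre line; the grasp point (between the pads) lies 19 mm behind it; x points along the fingers, y is the direction in which the jaws open and shut, and the axes are right-handed (so a half turn about x gives the same grasp; the last joint's range is limited). The gripper opens to 85 mm and grips with 20 to 120 N. Pads are 22 mm wide; open, the fingers measure 114 mm over their backs; the gripper's body (76 mm by 85 mm) begins 54 mm behind the grasp point. The pads swing forward as they close: fully open they stand 13 mm farther back than shut.
Start: joints at [1.104, 0.313, 0.046, 1.304, 0, 1.431], TCP at [0.185, 0.545, 0.231] pointing down, gripper open.
Joint ranges: [-2.76, 2.76], [-0.86, 1.69], [-1.03, 1.26], [-2.2, 2.34], [-1.47, 1.5], [-3.14, 3.14]. Speed limits (rad/s): [2.57, 2.57, 3.14, 3.14, 3.14, 3.14].

### API

Orientations are given as a unit quaternion [w, x, y, z].
In Python, from workcell import readout, cams, env, finder gives the robot as it stands.
- The arm moves only by the tool drive_tool, never from a script. Its argument "moves" is a list that holds one entry, the list of rows, each a list of 7 numbers: the shift along the tool's x, y, z in m, then the turn, a rotation vector about the tool's x, y, z in rad, then the closure in counts, from 0 (fully open) to 255 (shut). A call has exactly 5 rows; each row is the pose to reach, as a shift and turn from the pose measured when the call began, along the tool's axes at that moment; what a row does not reach only later rows make up. A row lasts 1/8 s, in which the tool goes at most 62.5 mm and 10.7 degrees, less where a joint would pass 70% of its speed; a pose out of reach is approached as far as the arm can. A call with a gripper value outside its range is refused whole. The fingers move at their own pace and stop on an object; "squeeze" is the grip in N (left out, the last holds). Time passes only in rows, so rows that repeat a pose let the fingers close, or fill a call up. It gives the time, the measured TCP pose, the force and the opening at its end, in the units of the state.
- readout.get_state(): the state, without advancing time (a new reading comes with each control period).
- cams.read_camera(name): name is "side" or "top"; returns the picture (420x560x3 uint8, blue, green, red); there is no depth.
- cams.camera_params(name): a dict with "mtx" (3x3 intrinsics, pixels), "R" (3x3) and "t" (3): a world point X has camera coordinates R X + t. Camera axes: x right, y down, z forward; pixel columns grow to the right and rows downward; lengths in m; the calibration is good to about 2 mm. A picture is of the moment at which its call begins. camera_params takes no time and is no camera call.
- env.hand_in(): hands the job in, once; it reports no verdict.
Trained networks look in the newest picture that a camera, given by its name, has taken for a name from the list of things; names that differ only in an ending like _2 or _b are one class to them, and where a whole thing is asked for, a point or a joint stands for the part that bears it (a point fixed in the world has none). Each returns a list of dicts, best first, with "conf" (0 to 1); they miss things now and then, are a little off and sometimes report something else, mostly with a low value. They report only what shows in the picture. A call takes as long as a camera call. They do not tell look-alikes from the thing itself.
- finder.regions_of(camera, name): "pixels" (420x560 bool, what is visible of it) and "point" ([column, row] in pixels, amid what is visible of it).
The state is a dict: "clock": time; "joint_pos": joint angles; "qvel": joint speeds; "tau": joint torques, N m; "tcp_pos": TCP position; "orientation": TCP orientation; "wrist_force": force on the tool from outside, world axes, zero at the start; "ft_torque": the same for the moment, N m; "finger_gap": finger opening in m.
Only numpy, scipy, OpenCV 4.12 (cv2) and the standard library are available. Lean on these libraries where they do the work, as an engineer would, in place of code of your own. Each camera call takes 0.05 s, during which the arm holds its last target.

## Working session

There is one attempt and no reset: what is moved stays moved. The work goes in short steps, Python scripts to look and compute and a tool call to move; the robot and the scene stay as the last step left them, time stands still between calls to the robot, and variables do not carry over. Pictures are saved under pics/ and viewed, and the job is handed in when it is done.

Besides the shell and the picture viewer there is one more tool, called after ">>>" by a JSON object that holds its "name" and its "arguments". drive_tool: Moves the arm, as the interface text tells. Its arguments: {"type":"object","properties":{"moves":{"type":"array"},"squeeze":{"type":"number"}},"required":["moves"]}

```bash
ls; mkdir -p pics
python3 - <<'E'
from workcell import readout, cams, env, finder
import cv2, numpy as np
print(readout.get_state())
for c in("side","top"):
    im=cams.read_camera(c); cv2.imwrite(f"pics/{c}0.png",im)
    p=cams.camera_params(c); print(c,p)
    for n in["brown_cartridge_mid","black_cartridge_mid","bay_mouth","clamp_hinge","clamp_handle","clamp"]:
        try:
            for d in finder.regions_of(c,n): print(c,n,round(d["conf"],2),d["point"],d["pixels"].sum())
        except Exception as e: print(c,n,e)
E
```

```text
pics
{'clock': 0.0, 'joint_pos': array([ 1.10439681e+00,  3.14013521e-01,  4.50203158e-02,  1.30359573e+00,
       -9.07855393e-06,  1.43121548e+00]), 'qvel': array([ 0.00055014,  0.00049737,  0.00074671, -0.00137593,  0.00028682,
        0.00059764]), 'tau': array([-9.24361558e-06, -4.80617881e+01,  2.98538071e+01,  1.91250688e-02,
       -2.69856246e-04,  6.60146071e-08]), 'tcp_pos': array([0.18437235, 0.54412259, 0.2304183 ]), 'orientation': array([ 0.69750065,  0.11442838,  0.69787273, -0.11564012]), 'wrist_force': array([-0.12523335, -0.26990001, -0.14062403]), 'ft_torque': array([-0.02638625,  0.02066805,  0.01800706]), 'finger_gap': 0.08553721611925635}
side {'mtx': array([[389.99950044,   0.        , 283.4754387 ],
       [  0.        , 389.99950044, 205.57363208],
       [  0.        ,   0.        ,   1.        ]]), 'R': array([[ 0.8884925 , -0.45886218,  0.00515525],
       [-0.39818322, -0.77648704, -0.48838304],
       [ 0.22810349,  0.43187194, -0.87261414]]), 't': array([-0.57458461,  0.02897249,  0.91910654])}
side brown_cartridge_mid 0.9 [308.6, 221.3] 558
side brown_
[... 299 characters left out ...]
 clamp 0.4 [272.8, 163.2] 4837
top {'mtx': array([[405.76839111,   0.        , 278.34758138],
       [  0.        , 405.76839111, 209.21673358],
       [  0.        ,   0.        ,   1.        ]]), 'R': array([[ 0.02712424, -0.99939071,  0.0219654 ],
       [-0.98079455, -0.03085238, -0.19258811],
       [ 0.19314845, -0.01631974, -0.98103381]]), 't': array([-0.29288407,  0.50233398,  0.841494  ])}
top brown_cartridge_mid 0.82 [316.2, 243.5] 493
top brown_cartridge_mid 0.74 [292.1, 192.6] 509
top black_cartridge_mid 0.72 [343.5, 210.1] 503
top bay_mouth 0.62 [217.8, 194.3] 6491
top clamp_hinge 0.58 [217.5, 197.4] 6414
top clamp_handle 0.71 [247.7, 151.6] 982
top clamp 0.91 [250.3, 151.4] 955
```

Run:
```python
import cv2,numpy as np
a=cv2.imread("pics/side0.png")[80:320,180:400];b=cv2.imread("pics/top0.png")[90:300,150:390]
a=cv2.resize(a,None,fx=2.4,fy=2.4,interpolation=3)
cv2.imwrite("pics/sc.png",a)
cv2.imwrite("pics/tc.png",cv2.resize(b,None,fx=2.8,fy=2.8,interpolation=3))
```

```text
(no output)
```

View pics/sc.png

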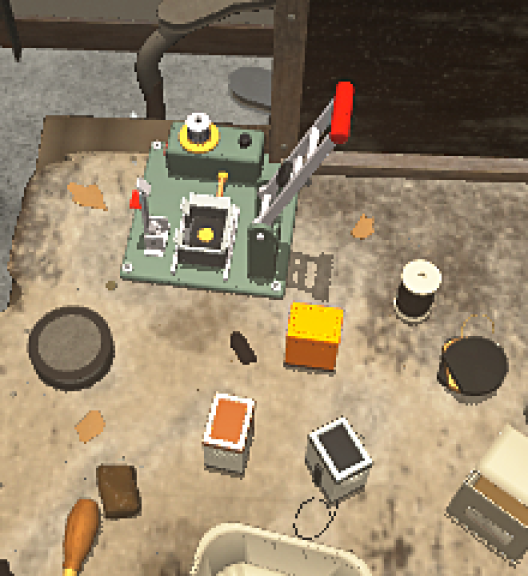

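View pics/tc.png

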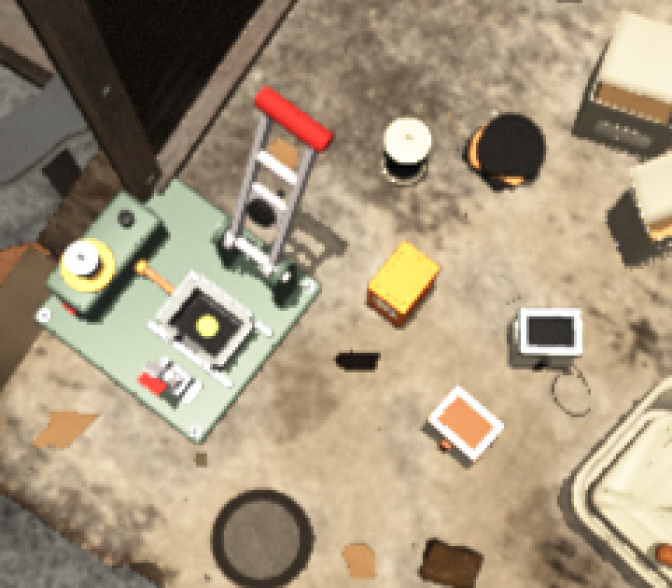

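View pics/top0.png

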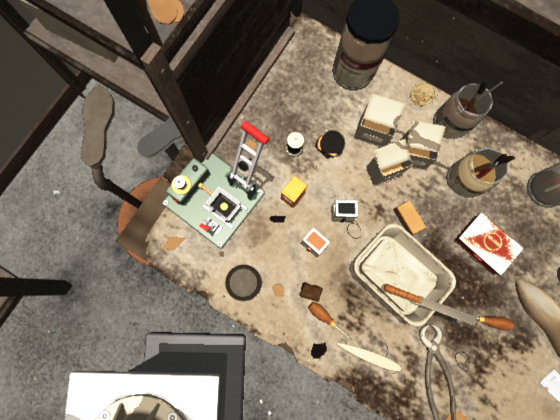

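View pics/side0.png

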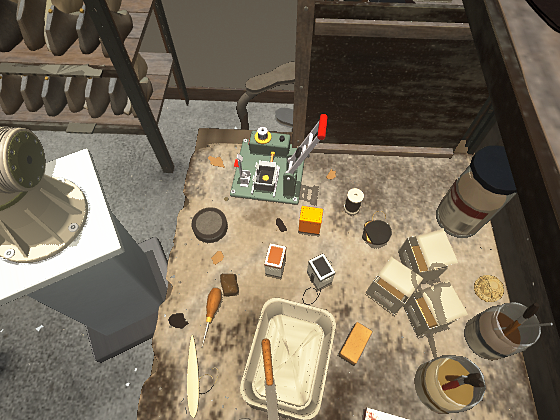

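```bash
cat > h.py <<'E'
import numpy as np, cv2
from workcell import cams
P={c:cams.camera_params(c) for c in("side","top")}
def proj(c,X):
    p=P[c]; v=p["R"]@np.asarray(X,float)+p["t"]; v=p["mtx"]@v; return v[:2]/v[2]
def ray(c,uv):
    p=P[c]; d=p["R"].T@np.linalg.inv(p["mtx"])@np.array([uv[0],uv[1],1.]); o=-p["R"].T@p["t"]; return o,d
def onz(c,uv,z):
    o,d=ray(c,uv); return o+d*(z-o[2])/d[2]
def tri(us,ut):
    A=[];b=[]
    for c,u in(("side",us),("top",ut)):
        o,d=ray(c,u); d=d/np.linalg.norm(d); M=np.eye(3)-np.outer(d,d); A.append(M);b.append(M@o)
    return np.linalg.solve(sum(A),sum(b))
E
python3 - <<'E'
import cv2,numpy as np
def crop(f,n,u,v,w,h,s):
    a=cv2.imread(f)[v:v+h,u:u+w]; a=cv2.resize(a,None,fx=s,fy=s,interpolation=cv2.INTER_NEAREST)
    for i in range(0,w,10): cv2.putText(a,str(u+i),(i*s,10),0,.35,(255,0,255),1); cv2.line(a,(i*s,0),(i*s,h*s),(255,0,255) if 0 else (120,120,120),1)
    for i in range(0,h,10): cv2.putText(a,str(v+i),(0,i*s+10),0,.35,(255,0,255),1); cv2.line(a,(0,i*s),(w*s,i*s),(120,120,120),1)
    return a
S="pics/side0.png";T="pics/top0.png"
cv2.imwrite("pics/c_cart.png",np.hstack([crop(S,0,250,230,40,50,10),crop(T,0,295,220,40,50,10)]))
cv2.imwrite("pics/c_ms.png",crop(S,0,225,105,110,100,7))
cv2.imwrite("pics/c_mt.png",crop(T,0,165,115,112,120,5))
E
```

```text
(no output)
```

View pics/c_cart.png

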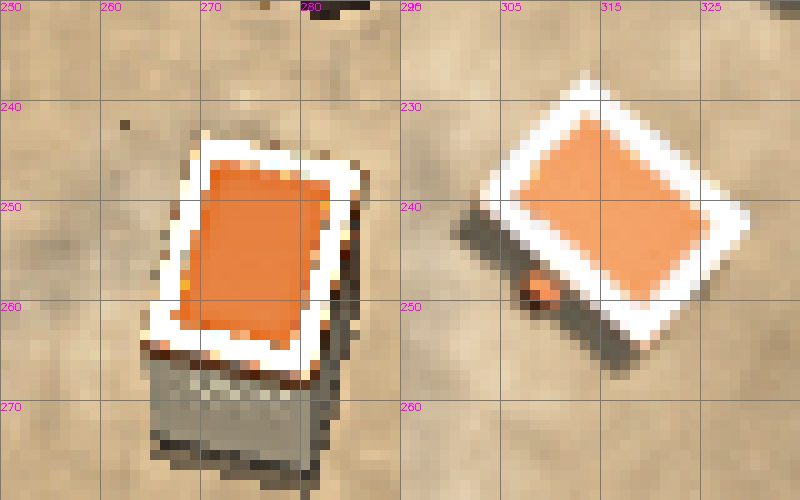

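View pics/c_ms.png

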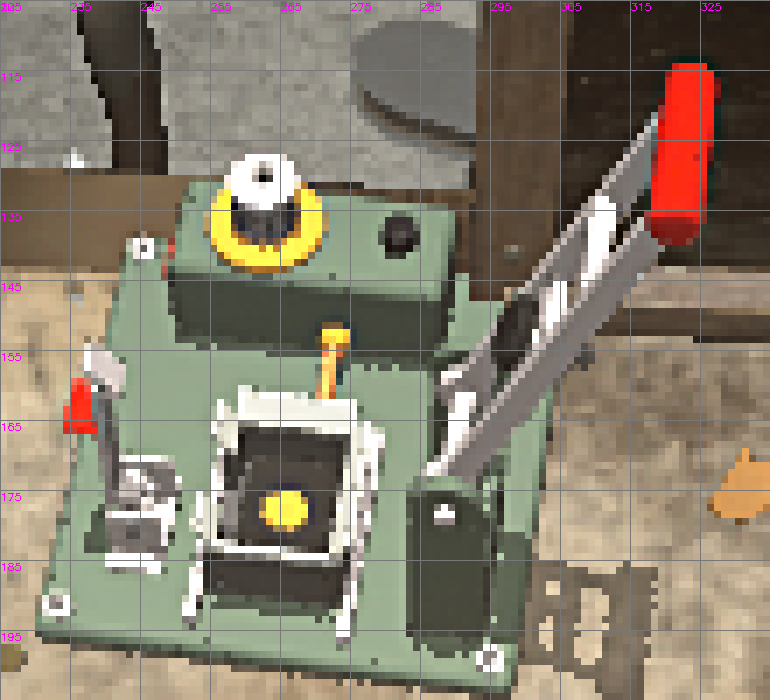

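View pics/c_mt.png

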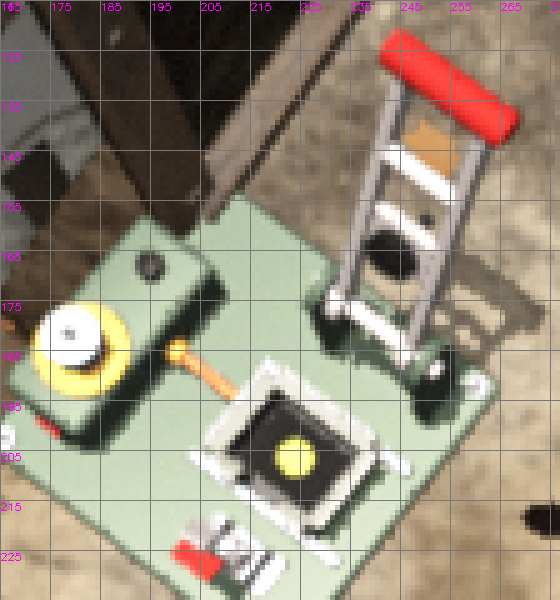

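Run:
```python
from h import *
np.set_printoptions(precision=4,suppress=True)
# top: order left, top(back), right, bottom ; side matches
T=[(303,240.5),(313.5,227.5),(330,242),(319.5,255)]
# front edge = left-bottom in top image
for c,L in(("top",T),("side",[(264,264.5),(270,243),(286.3,247.5),(281,268)])):
    Q=np.array([onz(c,np.array(u)-.5,.064) for u in L]);print(c);print(Q, Q.mean(0)); print(np.linalg.norm(np.roll(Q,-1,0)-Q,axis=1), [np.degrees(np.arctan2(*(np.roll(Q,-1,0)-Q)[i][[1,0]])) for i in range(4)])
import itertools
# machine: screws / features, triangulated (side,top)
F={"bayseal":((265.5,178),(221.8,206.2)),
"handleA":((323.5,115),(243,123)),"handleB":((321.5,136),(266,140.5)),
"post_front_screw":((288.5,178.5),(251.5,188.5)),
"hookplate":((247,183),(213,226))}
for k,(s,t) in F.items():
    X=tri(np.array(s)-.5,np.array(t)-.5); print(k,X, proj("side",X)-s,proj("top",X)-t)
```

```text
top
[[ 0.4428 -0.3314  0.064 ]
 [ 0.4716 -0.3537  0.064 ]
 [ 0.4413 -0.3895  0.064 ]
 [ 0.4128 -0.3671  0.064 ]] [ 0.4421 -0.3604  0.064 ]
[0.0364 0.0469 0.0362 0.0466] [np.float64(-37.638015437097536), np.float64(-130.30052327936767), np.float64(141.86212845018864), np.float64(49.96732550167931)]
side
[[ 0.4105 -0.3675  0.064 ]
 [ 0.4427 -0.3301  0.064 ]
 [ 0.4685 -0.3549  0.064 ]
 [ 0.438  -0.3901  0.064 ]] [ 0.4399 -0.3607  0.064 ]
[0.0493 0.0358 0.0465 0.0356] [np.float64(49.257771992506235), np.float64(-43.83750083881911), np.float64(-130.9079127917723), np.float64(140.57328776264987)]
bayseal [ 0.521  -0.1472  0.012 ] [ 0.1317 -0.768 ] [-0.6058  0.2301]
handleA [ 0.6281 -0.2059  0.2413] [ 0.4553 -0.9905] [-0.7036  0.6505]
handleB [ 0.5982 -0.2484  0.2394] [ 0.0081 -0.7467] [-0.6103  0.0879]
post_front_screw [ 0.5465 -0.2178  0.0875] [ 0.0643 -0.7475] [-0.6006  0.1397]
hookplate [ 0.478  -0.1267 -0.009 ] [-0.0199 -0.6947] [-0.5778  0.0543]
```

```bash
python3 - <<'E'
from h import *
np.set_printoptions(precision=4,suppress=True)
F={"scr_my_mx":((294.9,199),(260.6,192.2)),"scr_front":((233.3,191.3),(220,244.3)),"scr_l":((245.4,140.4),(165.4,202.5)),
"collA":((289.3,159.3),(231.6,175.6)),"collB":((287.9,171.9),(245.6,186)),
"handle":((322.6,125),(254.6,132))}
R={}
for k,(s,t) in F.items():
    X=tri(np.array(s)-.5,np.array(t)-.5);R[k]=X; print(k,X, proj("side",X)-s+.5,proj("top",X)-t+.5)
a=lambda p,q:np.degrees(np.arctan2(*(R[p]-R[q])[[1,0]]))
print("handle-coll dir",a("handle","collA"),a("collA","collB"),a("scr_l","scr_front"),a("scr_my_mx","scr_front"))
print(np.linalg.norm(R["scr_l"]-R["scr_front"]),np.linalg.norm(R["scr_my_mx"]-R["scr_front"]))
for k,z in(("scr_my_mx",.01),("scr_front",.01),("scr_l",.01)):
  for i,c in enumerate(("side","top")): print(k,c,onz(c,np.array(F[k][i])-.5,z))
E
python3 - <<'E'
import cv2,numpy as np
def crop(f,u,v,w,h,s):
    a=cv2.imread(f)[v:v+h,u:u+w]; a=cv2.resize(a,None,fx=s,fy=s,interpolation=cv2.INTER_NEAREST)
    for i in range(0,w,5): cv2.putText(a,str(u+i),(i*s,10),0,.35,(255,0,255),1); cv2.line(a,(i*s,0),(i*s,6),(255,0,255),1)
    for i in range(0,h,5): cv2.putText(a,str(v+i),(0,i*s+10),0,.35,(255,0,255),1)
    return a
cv2.imwrite("pics/b_s.png",crop("pics/side0.png",235,150,60,55,12))
cv2.imwrite("pics/b_t.png",crop("pics/top0.png",190,180,65,58,12)[:600])
E
```

```text
scr_my_mx [ 0.5561 -0.2352  0.0157] [ 0.614  -0.2678] [-0.1066  0.6838]
scr_front [ 0.4335 -0.1484  0.0156] [ 0.387  -0.1515] [-0.0592  0.4415]
scr_l [ 0.5255 -0.0178  0.0123] [ 0.5807 -0.2424] [-0.1041  0.7099]
collA [ 0.5718 -0.1745  0.0917] [ 0.7781 -0.3517] [-0.1414  0.9078]
collB [ 0.5506 -0.2056  0.0945] [ 0.2722 -0.1188] [-0.0501  0.3104]
handle [ 0.6125 -0.2275  0.2417] [ 0.5409 -0.2687] [-0.1179  0.6374]
handle-coll dir -52.46149068414564 55.65747220617802 54.832444468181635 -35.28326101411857
0.15985542860322052 0.15023521658585315
scr_my_mx side [ 0.5562 -0.2323  0.01  ]
scr_my_mx top [ 0.5591 -0.2352  0.01  ]
scr_front side [ 0.4333 -0.145   0.01  ]
scr_front top [ 0.4351 -0.1478  0.01  ]
scr_l side [ 0.5245 -0.016   0.01  ]
scr_l top [ 0.5277 -0.0173  0.01  ]
```

View pics/b_s.png

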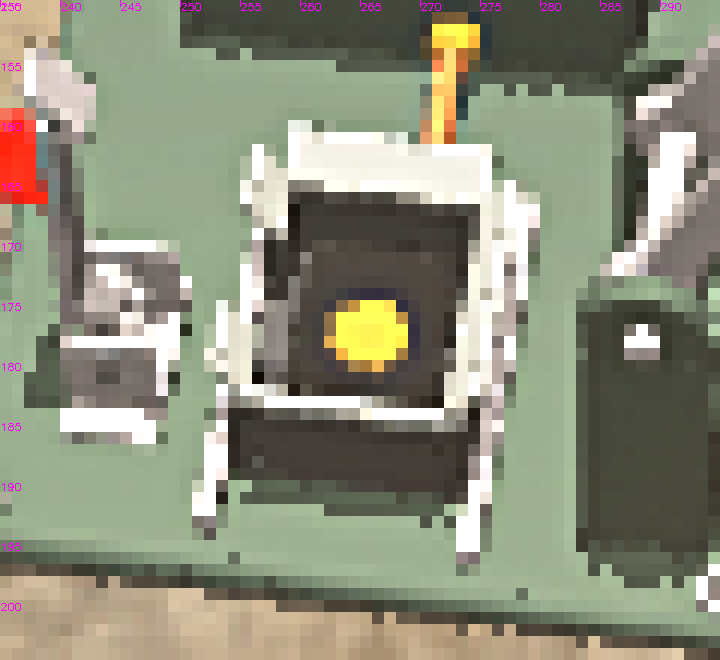

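View pics/b_t.png

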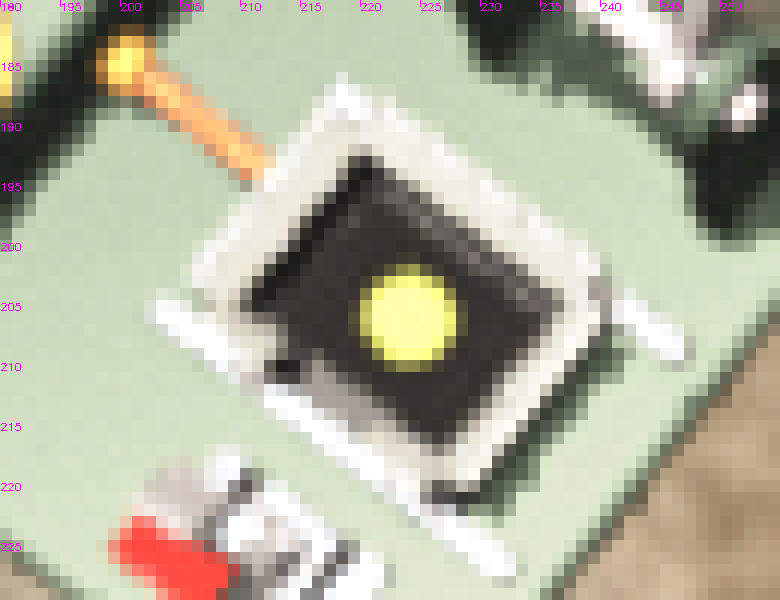

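Run:
```python
from h import *
np.set_printoptions(precision=4,suppress=True)
th=np.radians(-35.2);ex=np.array([np.cos(th),np.sin(th)]);ey=np.array([-ex[1],ex[0]])
X=tri(np.array((265.5,177.9))-.5,np.array((224.2,206.3))-.5);print("seal",X)
O=X[:2]
def loc(p): return np.round([(p[:2]-O)@ex*1e3,(p[:2]-O)@ey*1e3],1)
for z in(.012,.018,.022): print("seal z",z,onz("top",(223.7,205.8),z),onz("side",(265,177.4),z))
for n,z,L in(("rim",.047,[(218.75,187.1),(206.3,203.3),(240.4,202.1),(227.9,220.4)]),("rail",.012,[(203.1,205.8),(232.5,227.1),(246.9,208.8)])):
    for u in L: print(n,u,loc(onz("top",np.array(u)-.5,z)))
for u in [(253.3,175),(251.9,194.2),(274,196.7),(278.8,165.8)]: print("rail side",loc(onz("side",np.array(u)-.5,.012)))
for k,s,t in(("collA",(289.3,159.3),(231.6,175.6)),("collB",(287.9,171.9),(245.6,186)),
("handle",(322.6,125),(254.6,132)),("hA",(323.5,115),(243,123)),("hB",(321.5,136),(266,140.5)),("scr_r",(294.9,199),(260.6,192.2)),("scr_front",(233.3,191.3),(220,244.3)),("scr_l",(245.4,140.4),(165.4,202.5)),("postscr",(288.5,178.5),(251.5,188.5))):
    q=tri(np.array(s)-.5,np.array(t)-.5); print(k,loc(q),q[2])
from workcell import finder
```

```text
seal [ 0.5183 -0.1541  0.0238]
seal z 0.012 [ 0.5226 -0.1529  0.012 ] [ 0.5194 -0.1469  0.012 ]
seal z 0.018 [ 0.5214 -0.1536  0.018 ] [ 0.5178 -0.1506  0.018 ]
seal z 0.022 [ 0.5206 -0.1541  0.022 ] [ 0.5168 -0.153   0.022 ]
rim (218.75, 187.1) [26.6 32.8]
rim (206.3, 203.3) [-19.   31.8]
rim (240.4, 202.1) [ 28.5 -26.7]
rim (227.9, 220.4) [-20.5 -30. ]
rail (203.1, 205.8) [-25.4  42.9]
rail (232.5, 227.1) [-23.8 -41.5]
rail (246.9, 208.8) [ 29.5 -41.7]
rail side [-34.6  10.7]
rail side [-28.2 -44.5]
rail side [ 25.6 -43.9]
rail side [24.  47.1]
collA [55.5 14.2] 0.09173910192596879
collB [ 56.  -23.4] 0.09450856233168435
handle [119.3  -5.6] 0.24173455723485648
hA [119.5  21. ] 0.24128776433700697
hB [119.6 -31. ] 0.23944897844874258
scr_r [ 77.6 -44.4] 0.015726857173287798
scr_front [-72.6 -44.2] 0.015555569331408321
scr_l [-72.7 115.6] 0.012293912693294788
postscr [ 59.8 -35.7] 0.08752866866710204
```

```bash
cat >> h.py <<'E'
th=np.radians(-35.2);ex=np.array([np.cos(th),np.sin(th)]);ey=np.array([-ex[1],ex[0]])
S=np.array([0.519,-0.1537])
def loc(p): return np.round([(np.asarray(p)[:2]-S)@ex*1e3,(np.asarray(p)[:2]-S)@ey*1e3],1)
def rmat(q):
    from scipy.spatial.transform import Rotation as Ro
    return Ro.from_quat([q[1],q[2],q[3],q[0]]).as_matrix()
E
python3 - <<'E'
from h import *
np.set_printoptions(precision=4,suppress=True)
for u in[(197,155),(205,155),(212,155),(290,20),(297,25)]: p=onz("top",u,0); print("rail",u,p,loc(p))
for u in[(300,150),(470,155),(305,160)]: p=onz("side",u,0); print("side",u,p,loc(p))
p=tri((272,152),(200,185));print("lever",loc(p),p)
p=tri((263.5,128),(179,181));print("knob",loc(p),p)
from workcell import readout
s=readout.get_state();print(rmat(s["orientation"]))
for n,u in(("tin",(243,282)),("wax",(311,292)),("spool",(295,145)),("black",(345,209))): p=onz("top",u,.03);print(n,p,loc(p))
E
```

```text
rail (197, 155) [ 0.6466 -0.0814  0.    ] [ 62.6 132.6]
rail (205, 155) [ 0.6472 -0.1004  0.    ] [ 74.  117.5]
rail (212, 155) [ 0.6478 -0.117   0.    ] [ 84.1 104.2]
rail (290, 20) [ 1.0173 -0.2954  0.    ] [488.8 171.4]
rail (297, 25) [ 1.0037 -0.3137  0.    ] [488.3 148.6]
side (300, 150) [ 0.6415 -0.1044  0.    ] [ 71.6 110.9]
side (470, 155) [ 1.0278 -0.3202  0.    ] [511.8 157.2]
side (305, 160) [ 0.6376 -0.1384  0.    ] [88.1 80.8]
lever [ 5.3 70.5] [ 0.5639 -0.0991  0.0326]
knob [-19.3  95.2] [ 0.5581 -0.0648  0.0898]
[[ 0.0001  0.321   0.9471]
 [ 0.0002  0.9471 -0.321 ]
 [-1.      0.0002 -0.    ]]
tin [ 0.3512 -0.2059  0.03  ] [-107.  -139.4]
wax [ 0.3339 -0.3544  0.03  ] [ -35.6 -270.7]
spool [ 0.6688 -0.3131  0.03  ] [214.3 -43.9]
black [ 0.5203 -0.4294  0.03  ] [ 160.  -224.6]
```

>>> {"name": "drive_tool", "arguments": {"moves": [[[-0.004,-0.044,0.044,0.036,0,0,0],[-0.008,-0.088,0.088,0.072,0,0,0],[-0.012,-0.132,0.132,0.108,0,0,0],[-0.016,-0.176,0.176,0.144,0,0,0],[-0.02,-0.22,0.22,0.18,0,0,0]]], "squeeze": 30}}

```text
clock: 1.32
tcp_pos: [0.323, 0.264, 0.2517]
orientation: [0.685, 0.178, 0.684, -0.177]
wrist_force: [1.2, -0.3, -0.1]
finger_gap: 0.0855
```

```bash
cat > w.py <<'E'
import sys
from h import *
from workcell import readout
from scipy.spatial.transform import Rotation as Ro
def to(x,y,z,yawdeg):
    s=readout.get_state(); R=rmat(s["orientation"])
    a=np.radians(yawdeg); yv=np.array([np.cos(a),np.sin(a),0]); xv=np.array([0,0,-1.]); Rt=np.stack([xv,yv,np.cross(xv,yv)],1)
    d=R.T@(np.array([x,y,z])-s["tcp_pos"]); r=Ro.from_matrix(R.T@Rt).as_rotvec()
    print("shift",np.round(d,4),"turn",np.round(r,4),"dist",round(float(np.linalg.norm(d)),4)," t",s["clock"],"tcp",np.round(s["tcp_pos"],4),"F",np.round(s["wrist_force"],1),"J",np.round(s["joint_pos"],2),"gap",round(s["finger_gap"],4))
if __name__=="__main__": to(*map(float,sys.argv[1:5]))
E
python3 w.py 0.45 0 0.25 60; python3 w.py 0.441 -0.3605 0.25 50.2
```

```text
shift [ 0.0017 -0.169   0.2393] turn [ 0.0162  0.0008 -0.0012] dist 0.293  t 1.325 tcp [0.323  0.264  0.2517] F [ 1.2 -0.3 -0.1] J [ 0.49 -0.   -0.28  1.29 -0.    1.  ] gap 0.0855
shift [ 0.0015 -0.4885  0.4066] turn [ 0.1872  0.0007 -0.0013] dist 0.6355  t 1.325 tcp [0.323  0.264  0.2517] F [ 1.2 -0.3 -0.1] J [ 0.49 -0.   -0.28  1.29 -0.    1.  ] gap 0.0855
```

>>> {"name": "drive_tool", "arguments": {"moves": [[[0,-0.035,0.049,0.02,0,0,0],[0,-0.07,0.098,0.04,0,0,0],[0,-0.105,0.147,0.06,0,0,0],[0,-0.14,0.195,0.08,0,0,0],[0,-0.175,0.24,0.1,0,0,0]]]}}

```text
clock: 1.95
tcp_pos: [0.4484, -0.0077, 0.2521]
orientation: [0.675, 0.212, 0.674, -0.211]
wrist_force: [1.0, -0.5, -0.5]
finger_gap: 0.0854
```

```bash
python3 w.py 0.441 -0.3605 0.15 50.2
```

```text
shift [ 0.1019 -0.2939  0.1955] turn [ 0.086   0.0016 -0.002 ] dist 0.3674  t 1.95 tcp [ 0.4484 -0.0077  0.2521] F [ 1.  -0.5 -0.5] J [-0.2   0.06 -0.22  1.29  0.    0.41] gap 0.0854
```

>>> {"name": "drive_tool", "arguments": {"moves": [[[0,-0.05,0.033,0.02,0,0,0],[0.01,-0.1,0.066,0.04,0,0,0],[0.02,-0.15,0.1,0.06,0,0,0],[0.04,-0.2,0.133,0.08,0,0,0],[0.07,-0.245,0.163,0.086,0.0016,-0.002,0]]]}}

```text
clock: 2.58
tcp_pos: [0.4426, -0.3047, 0.1823]
orientation: [0.666, 0.241, 0.664, -0.241]
wrist_force: [0.5, 0.4, -0.5]
finger_gap: 0.0852
```

```bash
python3 w.py 0.441 -0.3605 0.10 50.2
```

```text
shift [ 0.0824 -0.0438  0.0343] turn [-0.001   0.0032  0.0001] dist 0.0995  t 2.575 tcp [ 0.4426 -0.3047  0.1823] F [ 0.5  0.4 -0.5] J [-0.75  0.26 -0.15  1.16  0.   -0.06] gap 0.0852
```

>>> {"name": "drive_tool", "arguments": {"moves": [[[0.02,-0.02,0.017,0,0.003,0,0],[0.04,-0.044,0.034,0,0.003,0,0],[0.07,-0.044,0.034,0,0.003,0,0],[0.082,-0.044,0.034,0,0.003,0,0],[0.082,-0.044,0.034,0,0.003,0,0]]]}}

```text
clock: 3.2
tcp_pos: [0.4402, -0.3597, 0.0999]
orientation: [0.664, 0.241, 0.665, -0.241]
wrist_force: [0.9, -0.0, 0.0]
finger_gap: 0.0854
```

```bash
python3 w.py 0.441 -0.3605 0.029 50.2
python3 - <<'E'
import cv2,numpy as np
from workcell import cams
a=cams.read_camera("side")[160:300,200:360];b=cams.read_camera("top")[180:300,240:380]
cv2.imwrite("pics/g1.png",np.hstack([cv2.resize(a,(457,400),interpolation=3)[:,:400],cv2.resize(b,(400,343),interpolation=3) if 0 else cv2.resize(b,(400,400))]))
E
```

```text
shift [ 0.0709 -0.0002  0.0012] turn [-0.0007 -0.0017 -0.0002] dist 0.0709  t 3.2 tcp [ 0.4402 -0.3597  0.0999] F [ 0.9 -0.   0. ] J [-0.83  0.37 -0.2   1.   -0.   -0.13] gap 0.0854
```

View pics/g1.png

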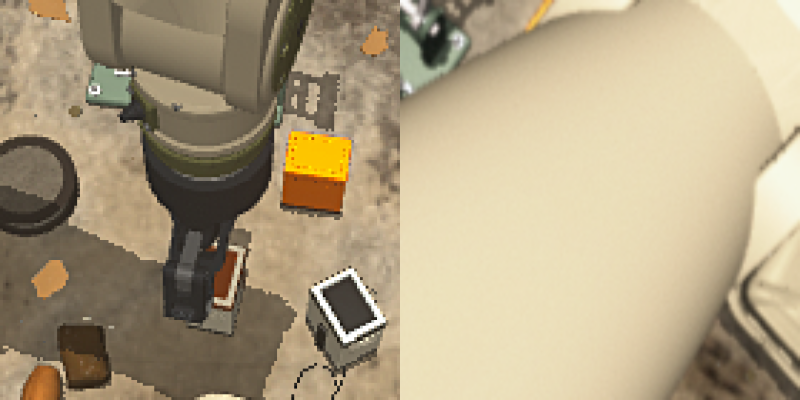

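>>> {"name": "drive_tool", "arguments": {"moves": [[[0.025,0,0.001,0,0,0,0],[0.05,0,0.001,0,0,0,0],[0.07,0,0.001,0,0,0,0],[0.07,0,0.001,0,0,0,60],[0.07,0,0.001,0,0,0,90]]]}}

```text
clock: 3.92
tcp_pos: [0.443, -0.3618, 0.0331]
orientation: [0.666, 0.24, 0.664, -0.241]
wrist_force: [0.2, -0.8, -0.5]
finger_gap: 0.0555
```

>>> {"name": "drive_tool", "arguments": {"moves": [[[0,0,0,0,0,0,130],[0,0,0,0,0,0,170],[0,0,0,0,0,0,200],[0,0,0,0,0,0,220],[0,0,0,0,0,0,220]]]}}

```text
clock: 4.55
tcp_pos: [0.4434, -0.3622, 0.0338]
orientation: [0.667, 0.24, 0.663, -0.242]
wrist_force: [0.1, 1.5, 5.7]
finger_gap: 0.0476
```

```bash
python3 w.py 0.441 -0.3605 0.030 50.2
```

```text
shift [ 0.0038 -0.0002 -0.003 ] turn [0.0001 0.0052 0.0007] dist 0.0048  t 4.55 tcp [ 0.4434 -0.3622  0.0338] F [0.1 1.5 5.7] J [-0.83  0.44 -0.28  0.85 -0.   -0.13] gap 0.0476
```

>>> {"name": "drive_tool", "arguments": {"moves": [[[-0.01,0,0,0,0,0,220],[-0.03,0,0,0,0,0,220],[-0.07,0,0,0,0,0,220],[-0.1,0,0,0,0,0,220],[-0.1,0,0,0,0,0,220]]]}}

```text
clock: 5.18
tcp_pos: [0.4442, -0.3632, 0.1366]
orientation: [0.668, 0.239, 0.662, -0.242]
wrist_force: [1.3, -0.0, -1.8]
finger_gap: 0.0474
```

```bash
python3 w.py 0.519 -0.1537 0.150 54.8
python3 - <<'E'
import cv2,numpy as np
from workcell import cams
a=cams.read_camera("side")[180:300,200:340]
cv2.imwrite("pics/g2.png",cv2.resize(a,(700,600)))
E
```

```text
shift [-0.0145  0.2088 -0.0765] turn [-0.0803  0.0102  0.0018] dist 0.2229  t 5.175 tcp [ 0.4442 -0.3632  0.1366] F [ 1.3 -0.  -1.8] J [-0.83  0.35 -0.14  1.07 -0.   -0.13] gap 0.0474
```

View pics/g2.png

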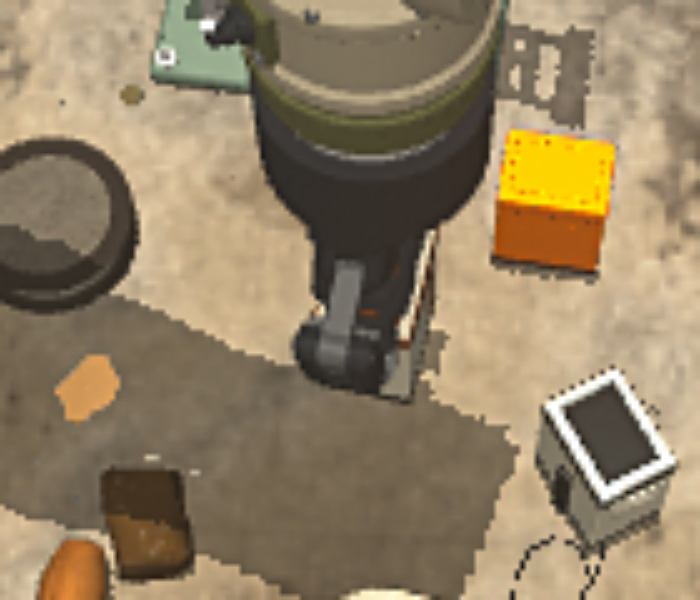

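>>> {"name": "drive_tool", "arguments": {"moves": [[[-0.02,0.03,-0.005,0,0.003,0,220],[-0.025,0.08,-0.025,-0.02,0.006,0.001,220],[-0.025,0.13,-0.045,-0.05,0.008,0.002,220],[-0.025,0.18,-0.065,-0.08,0.01,0.002,220],[-0.015,0.209,-0.075,-0.08,0.01,0.002,220]]]}}

```text
clock: 5.85
tcp_pos: [0.5192, -0.151, 0.1475]
orientation: [0.673, 0.214, 0.676, -0.212]
wrist_force: [-0.1, 1.0, -1.8]
finger_gap: 0.0475
```

```bash
python3 w.py 0.5206 -0.1549 0.12 54.8
```

```text
shift [ 0.0275 -0.0025  0.0035] turn [ 0.0019 -0.0049 -0.0008] dist 0.0278  t 5.85 tcp [ 0.5192 -0.151   0.1475] F [-0.1  1.  -1.8] J [-0.43  0.29 -0.19  1.09  0.    0.18] gap 0.0475
```

>>> {"name": "drive_tool", "arguments": {"moves": [[[0.014,-0.001,0.002,0,-0.005,0,220],[0.027,-0.0025,0.0035,0.002,-0.005,0,220],[0.027,-0.0025,0.0035,0.002,-0.005,0,220],[0.027,-0.0025,0.0035,0.002,-0.005,0,220],[0.027,-0.0025,0.0035,0.002,-0.005,0,220]]]}}

```text
clock: 6.48
tcp_pos: [0.5208, -0.1556, 0.121]
orientation: [0.674, 0.214, 0.673, -0.214]
wrist_force: [-0.6, -0.6, -0.3]
finger_gap: 0.048
```

```bash
python3 w.py 0.5206 -0.1549 0.095 54.8
python3 - <<'E'
import cv2,numpy as np
from workcell import cams
a=cams.read_camera("side");cv2.imwrite("pics/side3.png",a)
b=cams.read_camera("top");cv2.imwrite("pics/top3.png",b)
cv2.imwrite("pics/g3.png",np.hstack([cv2.resize(a[130:210,225:305],(480,480),interpolation=0),cv2.resize(b[160:260,160:260],(300,480))]))
E
```

```text
shift [ 0.026   0.0004 -0.0006] turn [-0.001  0.001 -0.001] dist 0.0261  t 6.475 tcp [ 0.5208 -0.1556  0.121 ] F [-0.6 -0.6 -0.3] J [-0.44  0.31 -0.24  1.02  0.    0.18] gap 0.048
```

View pics/g3.png

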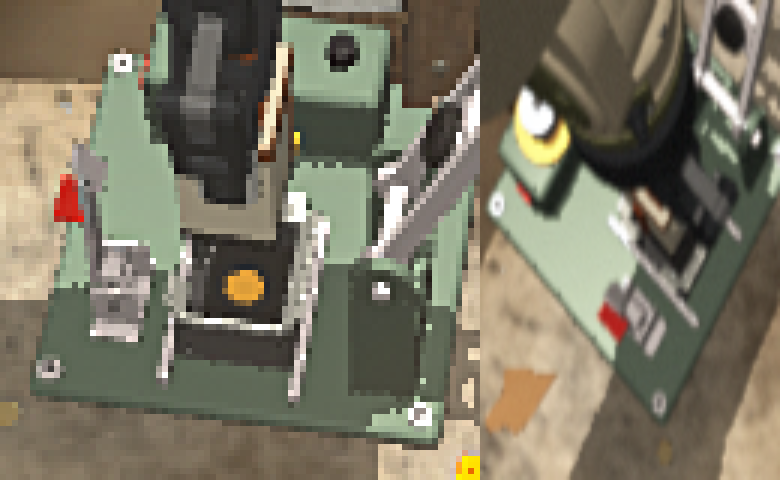

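Run:
```python
from h import *
np.set_printoptions(precision=1,suppress=True)
a=cv2.imread("pics/side3.png")[130:190,240:290]; b=cv2.imread("pics/top3.png")[180:240,180:240]
cv2.imwrite("pics/g4.png",np.hstack([cv2.resize(a,None,fx=7,fy=9.9,interpolation=0)[:590],cv2.resize(b,None,fx=7,fy=9.9,interpolation=0)[:590]]))
T=np.array([.5206,-.1553]);
for d in(0,-.003):
  for zb in(.085,.087):
    print(d,zb)
    for i in(-18,18):
      for j in(-24,24):
        X=[*(T+ex*(d+i/1e3)+ey*j/1e3),zb]; print((i,j),proj("side",X)+.5,proj("top",X)+.5, "top:",proj("side",[X[0],X[1],zb+.064])+.5)
```

```text
0 0.085
(-18, -24) [256.9 170.6] [225.2 213.7] top: [255.3 153.5]
(-18, 24) [260.4 153.7] [207.3 200.3] top: [259.1 136. ]
(18, -24) [272.6 172.4] [235.7 200.4] top: [272.  155.4]
(18, 24) [275.7 155.4] [217.9 187.2] top: [275.3 137.8]
0 0.087
(-18, -24) [256.9 170.1] [225.1 213.5] top: [255.2 152.9]
(-18, 24) [260.4 153.2] [207.2 200.1] top: [259.  135.4]
(18, -24) [272.6 171.9] [235.6 200.2] top: [272.  154.8]
(18, 24) [275.7 154.9] [217.8 186.9] top: [275.3 137.2]
-0.003 0.085
(-18, -24) [255.6 170.4] [224.3 214.8] top: [253.9 153.3]
(-18, 24) [259.2 153.5] [206.4 201.4] top: [257.7 135.8]
(18, -24) [271.3 172.2] [234.8 201.5] top: [270.6 155.2]
(18, 24) [274.4 155.3] [217.  188.3] top: [274.  137.6]
-0.003 0.087
(-18, -24) [255.6 169.9] [224.2 214.7] top: [253.8 152.7]
(-18, 24) [259.1 153. ] [206.3 201.2] top: [257.7 135.2]
(18, -24) [271.3 171.7] [234.7 201.3] top: [270.6 154.7]
(18, 24) [274.4 154.8] [216.9 188. ] top: [273.9 137.1]
```

View pics/g4.png

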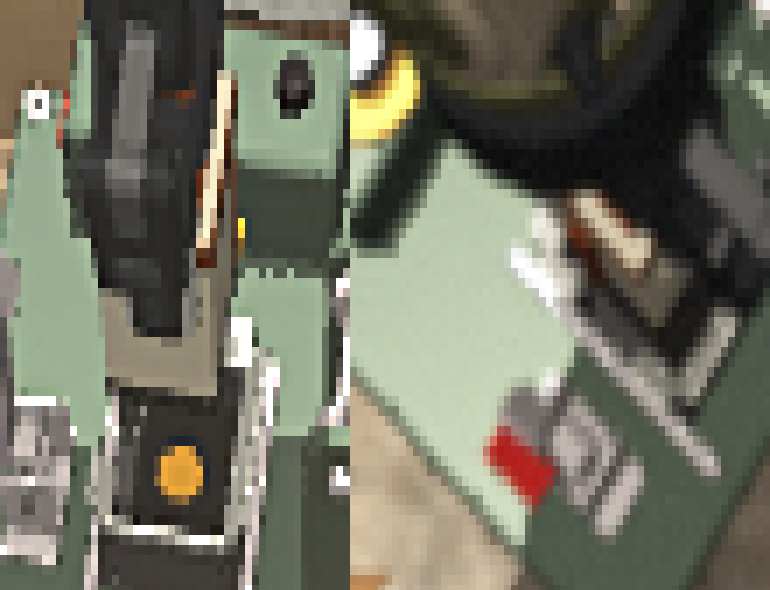

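```bash
python3 w.py 0.5202 -0.1546 0.085 54.8
```

```text
shift [ 0.0361  0.0003 -0.001 ] turn [-0.0007  0.0011 -0.001 ] dist 0.0361  t 6.575 tcp [ 0.5208 -0.1554  0.1211] F [-0.1  0.3 -0.6] J [-0.44  0.31 -0.24  1.02  0.    0.18] gap 0.0478
```

>>> {"name": "drive_tool", "arguments": {"moves": [[[0.01,0,-0.001,0,0.001,0,220],[0.02,0,-0.001,0,0.001,0,220],[0.03,0,-0.001,0,0.001,0,220],[0.036,0,-0.001,0,0.001,0,220],[0.036,0,-0.001,0,0.001,0,220]]]}}

```text
clock: 7.2
tcp_pos: [0.5196, -0.1546, 0.0843]
orientation: [0.674, 0.214, 0.674, -0.214]
wrist_force: [-0.1, -0.3, -1.5]
finger_gap: 0.0474
```

```bash
cat > v.py <<'E'
import sys
from h import *
n=sys.argv[1]
a=cams.read_camera("side");b=cams.read_camera("top")
cv2.imwrite(f"pics/{n}s.png",a);cv2.imwrite(f"pics/{n}t.png",b)
cv2.imwrite(f"pics/{n}.png",np.hstack([cv2.resize(a[130:200,235:301],None,fx=6,fy=8,interpolation=0),cv2.resize(b[180:250,180:246],None,fx=6,fy=8,interpolation=0)]))
E
python3 v.py g5; python3 w.py 0.5202 -0.1546 0.075 54.8
```

```text
shift [ 0.0101  0.0002 -0.0001] turn [-0.0006  0.0002 -0.001 ] dist 0.0101  t 7.3 tcp [ 0.5202 -0.1548  0.0851] F [-0.3  0.7 -1.1] J [-0.44  0.34 -0.29  0.94  0.    0.18] gap 0.0477
```

View pics/g5.png

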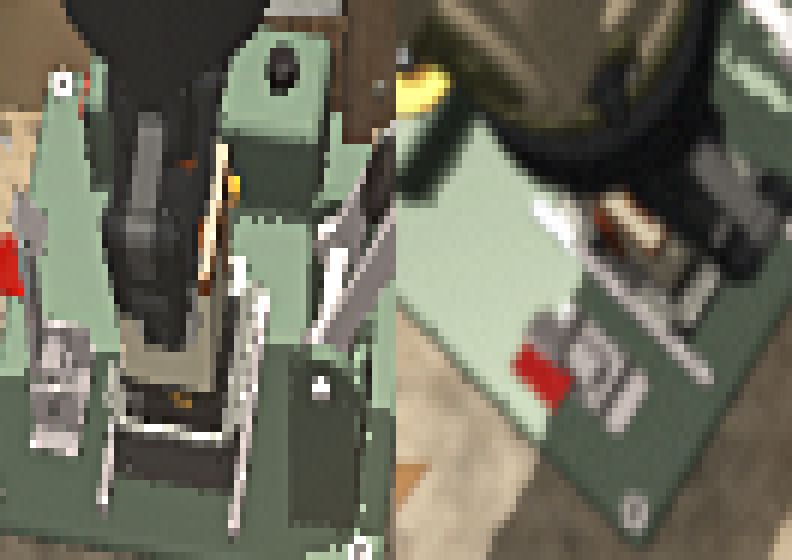

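Run:
```python
from h import *
np.set_printoptions(precision=2,suppress=True)
ss=onz("side",(265.2,177.4),.022)[:2]; st=onz("top",(223.7,205.8),.022)[:2]
print(loc(ss),loc(st))
for z in(.049,.051,.053):
  p=onz("side",(262.1,177.2),z); q=loc(p)-loc(ss); print(z,"cart centre rel seal (side frame): ",q+[0,24])
# lips: back wall lip corners; predicted positions of bay features in side, relative to ss
for n,x,y,z in[("lip back -y",26,-31.6,.047),("lip front -y",-26,-31.6,.047),("lip back +y",26,31.6,.047),("lip front +y",-26,31.6,.047),("mouth back -y",19,-24.6,.036),("mouth front -y",-19,-24.6,.036),("mouth back+y",19,24.6,.036),("mouth f+y",-19,24.6,.036)]:
  X=[*(ss+ex*x/1e3+ey*y/1e3),z]; Y=[*(st+ex*x/1e3+ey*y/1e3),z]
  print(n,proj("side",X)+.5,proj("top",Y)+.5)
```

```text
[-1.7 -0.6] [1.5 0.6]
0.049 cart centre rel seal (side frame):  [-3.5  6.1]
0.051 cart centre rel seal (side frame):  [-3.2  4.8]
0.053 cart centre rel seal (side frame):  [-2.9  3.5]
lip back -y [274.13 184.51] [241.46 203.27]
lip front -y [252.24 181.88] [226.93 221.76]
lip back +y [278.03 162.64] [219.05 186.59]
lip front +y [256.84 160.17] [204.4 204.8]
mouth back -y [271.73 184.18] [237.41 204.89]
mouth front -y [255.96 182.28] [226.91 218.23]
mouth back+y [274.81 167.28] [220.15 192.03]
mouth f+y [259.42 165.47] [209.59 205.2 ]
```

```bash
python3 - <<'E'
from h import *
np.set_printoptions(precision=2,suppress=True)
ss=onz("side",(265.2,177.4),.022)[:2]
for u,z in(((262.45,168.85),.087),((262.45,168.85),.090),((262.1,177.2),.051),((262.1,177.2),.055)):
  print(z,loc(onz("side",u,z))-loc(ss)+[0,24])
E
python3 - <<'E'
import cv2,numpy as np
a=cv2.imread("pics/g5s.png")[160:200,245:285];a=cv2.resize(a,None,fx=14,fy=14,interpolation=0)
for i in range(0,40,5):
    cv2.putText(a,str(245+i),(i*14,10),0,.35,(255,0,255),1);cv2.putText(a,str(160+i),(0,i*14+10),0,.35,(255,0,255),1)
cv2.imwrite("pics/g6.png",a)
E
```

```text
0.087 [-0.8  4. ]
0.09 [-0.3  2. ]
0.051 [-3.2  4.8]
0.055 [-2.6  2.2]
```

View pics/g6.png

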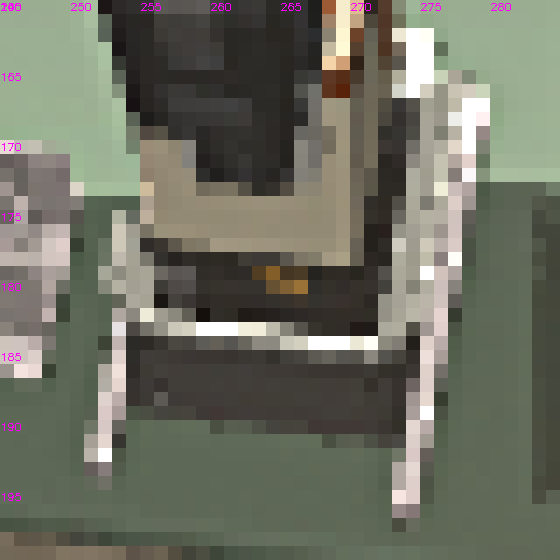

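>>> {"name": "drive_tool", "arguments": {"moves": [[[0,-0.001,0.0025,0,0,0,220],[0.002,-0.001,0.0025,0,0,0,220],[0.004,-0.001,0.0025,0,0,0,220],[0.006,-0.001,0.0025,0,0,0,220],[0.006,-0.001,0.0025,0,0,0,220]]]}}

```text
clock: 7.92
tcp_pos: [0.5215, -0.157, 0.0789]
orientation: [0.674, 0.214, 0.674, -0.214]
wrist_force: [1.1, 0.3, -2.7]
finger_gap: 0.0476
```

```bash
cat > f.py <<'E'
from h import *
from workcell import readout
s=readout.get_state();F=s["wrist_force"];p=s["tcp_pos"]
print("t",s["clock"],"loc",loc(p),"z",round(p[2]*1e3,1),"F local x,y,z",np.round([F[:2]@ex,F[:2]@ey,F[2]],1),"T",np.round(s["ft_torque"],2),"gap",round(s["finger_gap"]*1e3,1))
E
python3 f.py
```

```text
t 7.925 loc [ 3.9 -1.3] z 78.9 F local x,y,z [ 0.7  0.9 -2.7] T [-0.04 -0.    0.06] gap 47.6
```

>>> {"name": "drive_tool", "arguments": {"moves": [[[0.0015,0,0,0,0,0,220],[0.003,0,0,0,0,0,220],[0.0045,0,0,0,0,0,220],[0.006,0,0,0,0,0,220],[0.006,0,0,0,0,0,220]]]}}

```text
clock: 8.55
tcp_pos: [0.5213, -0.1569, 0.0727]
orientation: [0.674, 0.214, 0.674, -0.214]
wrist_force: [0.0, -0.1, -1.1]
finger_gap: 0.0474
```

```bash
python3 f.py
```

```text
t 8.55 loc [ 3.8 -1.3] z 72.7 F local x,y,z [ 0.  -0.  -1.1] T [ 0.06 -0.06  0.05] gap 47.4
```

>>> {"name": "drive_tool", "arguments": {"moves": [[[0.001,0,0,0,0,0,220],[0.002,0,0,0,0,0,220],[0.003,0,0,0,0,0,220],[0.004,0,0,0,0,0,220],[0.004,0,0,0,0,0,220]]]}}

```text
clock: 9.18
tcp_pos: [0.5215, -0.1565, 0.0688]
orientation: [0.674, 0.214, 0.674, -0.213]
wrist_force: [0.5, 2.1, -0.2]
finger_gap: 0.0473
```

```bash
python3 f.py; python3 v.py g7
```

```text
t 9.175 loc [ 3.7 -0.9] z 68.8 F local x,y,z [-0.8  2.  -0.2] T [ 0.48 -0.11  0.02] gap 47.3
```

View pics/g7.png

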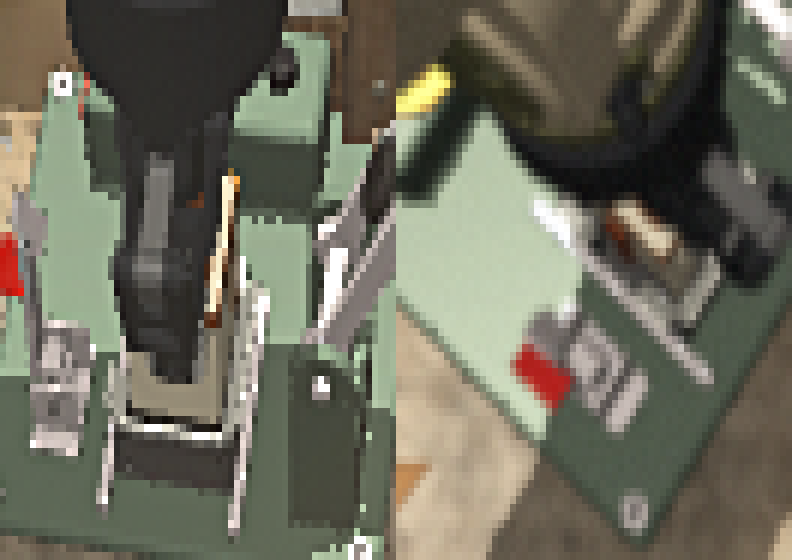

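>>> {"name": "drive_tool", "arguments": {"moves": [[[0,0.001,0,0,0,0,220],[0.0005,0.001,0,0,0,0,220],[0.001,0.001,0,0,0,0,220],[0.0015,0.001,0,0,0,0,220],[0.002,0.001,0,0,0,0,220]]]}}

```text
clock: 9.9
tcp_pos: [0.522, -0.1557, 0.0666]
orientation: [0.674, 0.215, 0.674, -0.213]
wrist_force: [-0.1, 0.2, -1.4]
finger_gap: 0.0476
```

```bash
python3 f.py
```

```text
t 9.9 loc [3.6 0. ] z 66.6 F local x,y,z [-0.2  0.1 -1.4] T [ 0.03  0.01 -0.05] gap 47.6
```

Contact gone; continue down.

>>> {"name": "drive_tool", "arguments": {"moves": [[[0.001,0,0,0,0,0,220],[0.002,0,0,0,0,0,220],[0.003,0,0,0,0,0,220],[0.003,0,0,0,0,0,220],[0.003,0,0,0,0,0,220]]]}}

```text
clock: 10.52
tcp_pos: [0.522, -0.1558, 0.0636]
orientation: [0.674, 0.215, 0.674, -0.213]
wrist_force: [-1.0, 0.4, -1.9]
finger_gap: 0.0477
```

```bash
python3 f.py
```

```text
t 10.525 loc [3.6 0. ] z 63.6 F local x,y,z [-1.  -0.3 -1.9] T [0.03 0.06 0.01] gap 47.7
```

>>> {"name": "drive_tool", "arguments": {"moves": [[[0.001,0,0,0,0,0,220],[0.002,0,0,0,0,0,220],[0.003,0,0,0,0,0,220],[0.003,0,0,0,0,0,220],[0.003,0,0,0,0,0,220]]]}}

```text
clock: 11.15
tcp_pos: [0.5219, -0.1557, 0.0605]
orientation: [0.674, 0.215, 0.674, -0.213]
wrist_force: [-0.3, 0.8, -1.5]
finger_gap: 0.0473
```

```bash
python3 f.py
```

```text
t 11.15 loc [3.6 0. ] z 60.5 F local x,y,z [-0.7  0.5 -1.5] T [0.04 0.05 0.05] gap 47.3
```

>>> {"name": "drive_tool", "arguments": {"moves": [[[0.001,0,0,0,0,0,220],[0.002,0,0,0,0,0,220],[0.003,0,0,0,0,0,220],[0.003,0,0,0,0,0,220],[0.003,0,0,0,0,0,220]]]}}

```text
clock: 11.78
tcp_pos: [0.5219, -0.1558, 0.0575]
orientation: [0.674, 0.215, 0.674, -0.213]
wrist_force: [0.4, 0.8, -1.5]
finger_gap: 0.0477
```

```bash
python3 f.py
```

```text
t 11.775 loc [ 3.6 -0. ] z 57.5 F local x,y,z [-0.1  0.9 -1.5] T [0.03 0.1  0.01] gap 47.7
```

>>> {"name": "drive_tool", "arguments": {"moves": [[[0.001,0,0,0,0,0,220],[0.002,0,0,0,0,0,220],[0.002,0,0,0,0,0,220],[0.002,0,0,0,0,0,220],[0.002,0,0,0,0,0,220]]]}}

```text
clock: 12.4
tcp_pos: [0.522, -0.1558, 0.0558]
orientation: [0.674, 0.214, 0.674, -0.213]
wrist_force: [-2.4, 1.2, 5.4]
finger_gap: 0.0472
```

```bash
python3 f.py; python3 v.py g8
```

```text
t 12.4 loc [3.6 0. ] z 55.8 F local x,y,z [-2.7 -0.4  5.4] T [0.24 0.59 0.05] gap 47.2
```

View pics/g8.png

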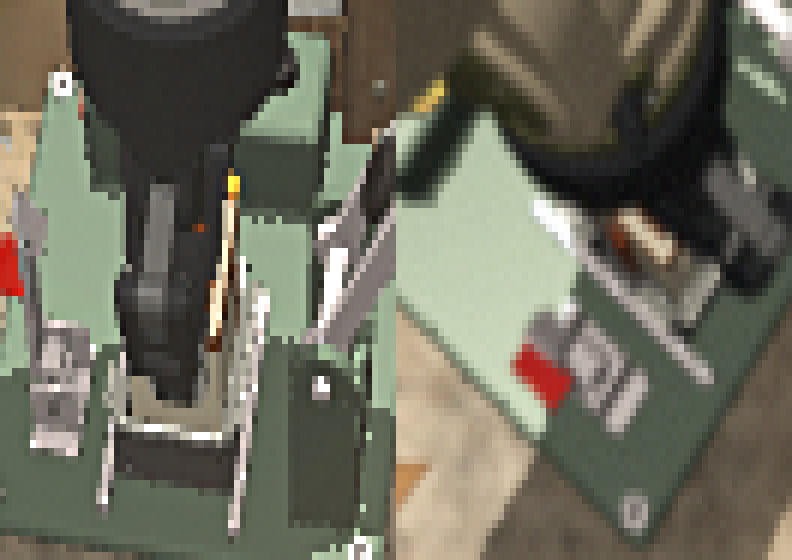

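>>> {"name": "drive_tool", "arguments": {"moves": [[[0,0,0,0,0,0,110],[0,0,0,0,0,0,80],[0,0,0,0,0,0,60],[0,0,0,0,0,0,60],[0,0,0,0,0,0,60]]]}}

```text
clock: 13.12
tcp_pos: [0.522, -0.1558, 0.0558]
orientation: [0.674, 0.214, 0.674, -0.213]
wrist_force: [-1.6, 0.2, -1.1]
finger_gap: 0.0653
```

```bash
python3 f.py
```

```text
t 13.125 loc [3.6 0. ] z 55.8 F local x,y,z [-1.4 -0.8 -1.1] T [-0.03  0.   -0.04] gap 65.3
```

Raise straight up, clear of the clamp.

>>> {"name": "drive_tool", "arguments": {"moves": [[[-0.01,0,0,0,0,0,60],[-0.03,0,0,0,0,0,60],[-0.07,0,0,0,0,0,60],[-0.12,0,0,0,0,0,60],[-0.17,0,0,0,0,0,60]]]}}

```text
clock: 13.75
tcp_pos: [0.5218, -0.156, 0.228]
orientation: [0.674, 0.214, 0.674, -0.213]
wrist_force: [0.1, -1.2, -0.2]
finger_gap: 0.0652
```

```bash
python3 v.py g9; python3 f.py
```

```text
t 13.85 loc [6.9 0.4] z 232.8 F local x,y,z [ 0.6 -0.6 -0.4] T [-0.03 -0.02  0.06] gap 64.8
```

View pics/g9.png

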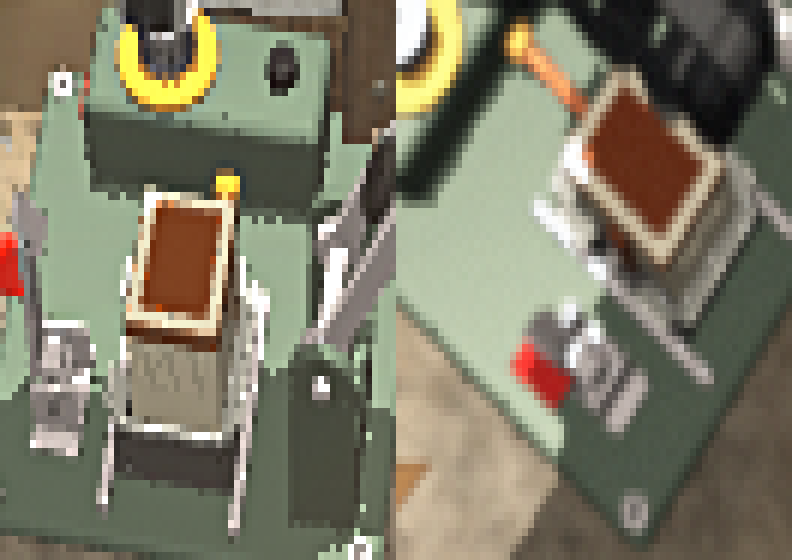

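View pics/g9s.png

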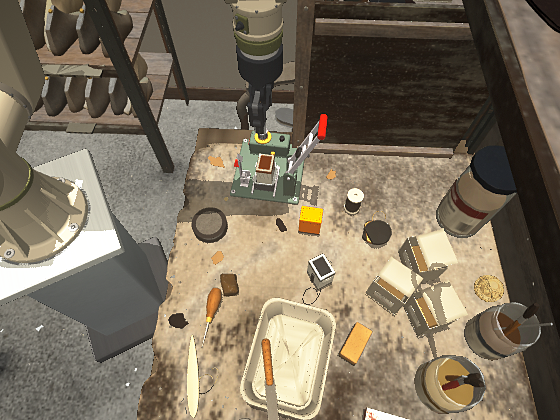

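>>> {"name": "drive_tool", "arguments": {"moves": [[[-0.03,0,0,0,0,0,150],[-0.06,-0.001,0.03,0,0,0,200],[-0.08,-0.003,0.07,0,0,0,255],[-0.08,-0.005,0.11,0,0,0,255],[-0.08,-0.006,0.147,0,0,0,255]]]}}

```text
clock: 14.48
tcp_pos: [0.6416, -0.2476, 0.3148]
orientation: [0.678, 0.214, 0.67, -0.214]
wrist_force: [0.6, -0.6, -0.7]
finger_gap: 0.0001
```

```bash
python3 - <<'E'
from h import *
p=S+ex*.153+ey*-.0055; print(p)
p=np.round(p,4); import w; w.to(p[0],p[1],.24,54.8)
E
python3 v.py h0; python3 f.py
python3 - <<'E'
import cv2,numpy as np
a=cv2.imread("pics/h0s.png");b=cv2.imread("pics/h0t.png")
cv2.imwrite("pics/h0c.png",np.hstack([cv2.resize(a[90:210,240:360],(400,400)),cv2.resize(b[90:210,190:310],(400,400))]))
E
```

```text
[ 0.64085279 -0.24638844]
shift [ 0.0748  0.0004 -0.0021] turn [-0.0004  0.0115 -0.0036] dist 0.0748  t 14.475 tcp [ 0.6416 -0.2476  0.3148] F [ 0.6 -0.6 -0.7] J [-0.49  0.55  0.62  1.62  0.    0.13] gap 0.0001
t 14.575 loc [155.8  -6.7] z 311.1 F local x,y,z [ 0.  -0.5  0.1] T [-0.04 -0.02 -0.02] gap 0.1
```

View pics/h0c.png

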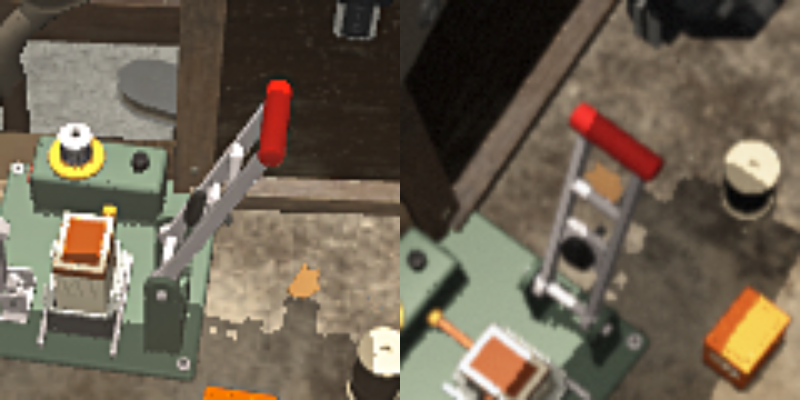

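>>> {"name": "drive_tool", "arguments": {"moves": [[[0.02,0.001,-0.002,0,0.005,-0.003,255],[0.04,0.001,-0.003,0,0.01,-0.003,255],[0.06,0.001,-0.003,0,0.01,-0.003,255],[0.07,0.001,-0.003,0,0.01,-0.003,255],[0.072,0.001,-0.004,0,0.01,-0.003,255]]]}}

```text
clock: 15.2
tcp_pos: [0.6398, -0.2456, 0.2388]
orientation: [0.673, 0.215, 0.675, -0.214]
wrist_force: [0.9, -0.3, 0.2]
finger_gap: 0.0
```

```bash
cat > v2.py <<'E'
import sys
from h import *
n=sys.argv[1]
a=cams.read_camera("side");b=cams.read_camera("top")
cv2.imwrite(f"pics/{n}.png",np.hstack([cv2.resize(a[90:210,230:350],(400,400),interpolation=0),cv2.resize(b[110:260,170:320],(400,400),interpolation=0)]))
E
python3 v2.py h1; python3 f.py
```

```text
t 15.3 loc [152.2  -5.4] z 239.8 F local x,y,z [ 1.   0.8 -0.3] T [ 0.01  0.04 -0.02] gap 0.1
```

View pics/h1.png

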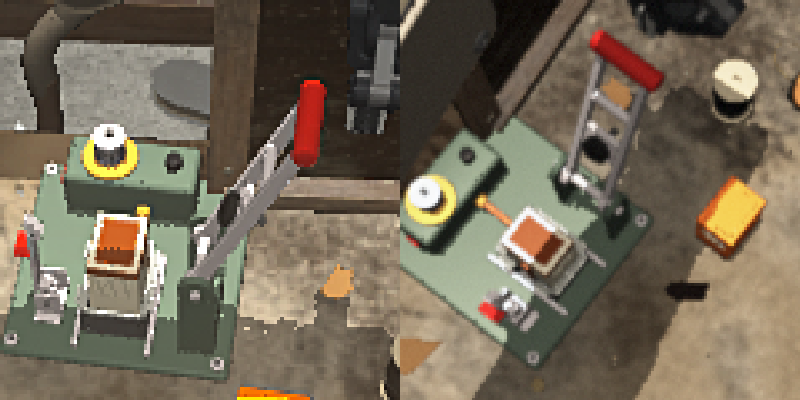

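>>> {"name": "drive_tool", "arguments": {"moves": [[[0,0,-0.012,0,0,0,255],[0,0,-0.022,0,0,0,255],[0,0,-0.034,0,0,0,255],[-0.001,0,-0.05,0,0,0,255],[-0.003,0,-0.066,0,0,0,255]]]}}

```text
clock: 15.92
tcp_pos: [0.5917, -0.2112, 0.2522]
orientation: [0.681, 0.213, 0.666, -0.216]
wrist_force: [4.2, -3.6, 26.7]
finger_gap: -0.0
```

```bash
python3 v2.py h2; python3 f.py
```

```text
t 16.025 loc [90.4 -5. ] z 252.5 F local x,y,z [ 2.5 -2.1 27.6] T [-0.49 -0.16  0.03] gap 0.1
```

View pics/h2.png

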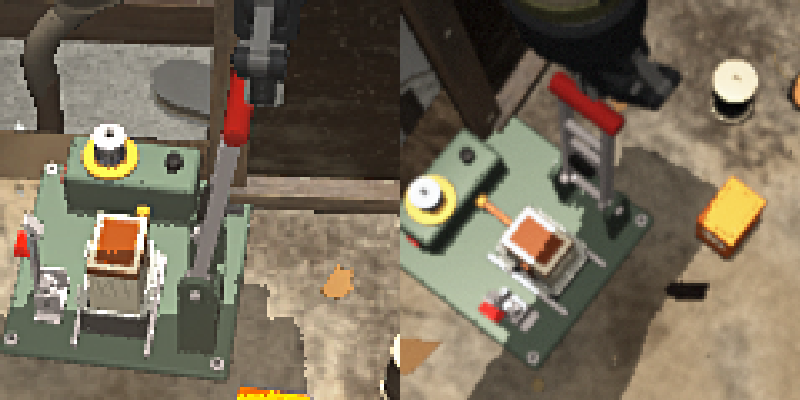

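Run:
```python
from h import *
import w
p=np.round(S+ex*.112+ey*-.0055,4); w.to(p[0],p[1],.260,54.8); w.to(p[0],p[1],.233,54.8)
```

```text
shift [-0.0072 -0.0005  0.0217] turn [-0.0016  0.018  -0.0017] dist 0.0228  t 16.025 tcp [ 0.59   -0.21    0.2525] F [ 0.9 -3.2 27.6] J [-0.47  0.4   0.22  1.37 -0.    0.15] gap 0.0001
shift [ 0.0198 -0.0005  0.0212] turn [-0.0016  0.018  -0.0017] dist 0.029  t 16.025 tcp [ 0.59   -0.21    0.2525] F [ 0.9 -3.2 27.6] J [-0.47  0.4   0.22  1.37 -0.    0.15] gap 0.0001
```

>>> {"name": "drive_tool", "arguments": {"moves": [[[-0.007,0,0.01,0,0.009,-0.001,255],[-0.006,0,0.022,-0.001,0.018,-0.002,255],[0.008,0,0.022,-0.001,0.018,-0.002,255],[0.02,0,0.021,-0.001,0.018,-0.002,255],[0.02,0,0.021,-0.001,0.018,-0.002,255]]]}}

```text
clock: 16.65
tcp_pos: [0.6059, -0.2213, 0.2307]
orientation: [0.672, 0.214, 0.675, -0.214]
wrist_force: [-0.3, 0.7, 0.1]
finger_gap: 0.0004
```

```bash
python3 v2.py h3; python3 f.py
```

```text
t 16.75 loc [111.1  -5. ] z 232.4 F local x,y,z [0.5 0.6 0.3] T [0.05 0.01 0.  ] gap -0.3
```

View pics/h3.png

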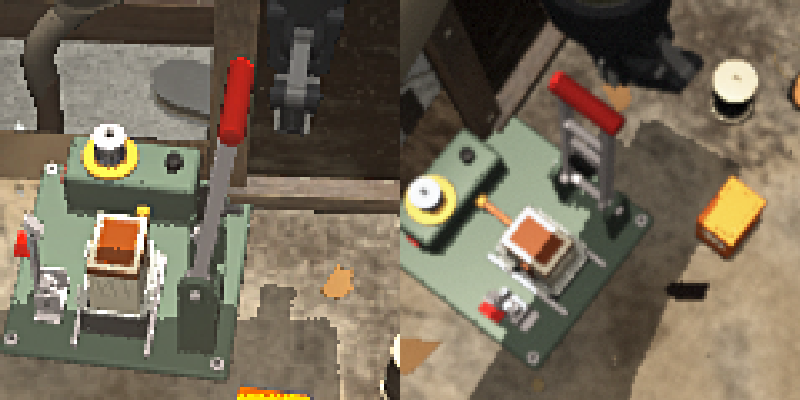

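>>> {"name": "drive_tool", "arguments": {"moves": [[[0,0,-0.015,0,0,0,255],[0,0,-0.03,0,0,0,255],[0,0,-0.045,0,0,0,255],[0.001,0,-0.06,0,0,0,255],[0.002,0,-0.076,0,0,0,255]]]}}

```text
clock: 17.38
tcp_pos: [0.5449, -0.178, 0.2311]
orientation: [0.674, 0.214, 0.674, -0.214]
wrist_force: [2.0, -0.8, -1.0]
finger_gap: 0.0
```

```bash
python3 v2.py h4; python3 f.py
```

```text
t 17.475 loc [33.9 -4.8] z 231.3 F local x,y,z [-0.1  0.3 -0.6] T [-0.03  0.05  0.02] gap 0.2
```

View pics/h4.png

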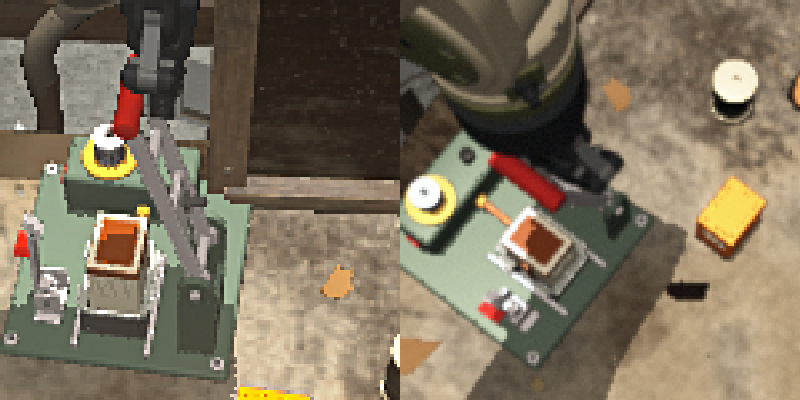

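>>> {"name": "drive_tool", "arguments": {"moves": [[[0.002,0,-0.011,0,0,0,255],[0.005,0,-0.022,0,0,0,255],[0.009,0,-0.033,0,0,0,255],[0.014,0,-0.044,0,0,0,255],[0.02,0,-0.055,0,0,0,255]]]}}

```text
clock: 18.1
tcp_pos: [0.4983, -0.145, 0.211]
orientation: [0.674, 0.214, 0.674, -0.214]
wrist_force: [0.9, -0.6, -1.0]
finger_gap: -0.0003
```

```bash
python3 v2.py h5; python3 f.py
```

```text
t 18.2 loc [-23.3  -4.9] z 210.6 F local x,y,z [-0.1 -0.5 -0.6] T [ 0.03 -0.01  0.01] gap -0.1
```

View pics/h5.png

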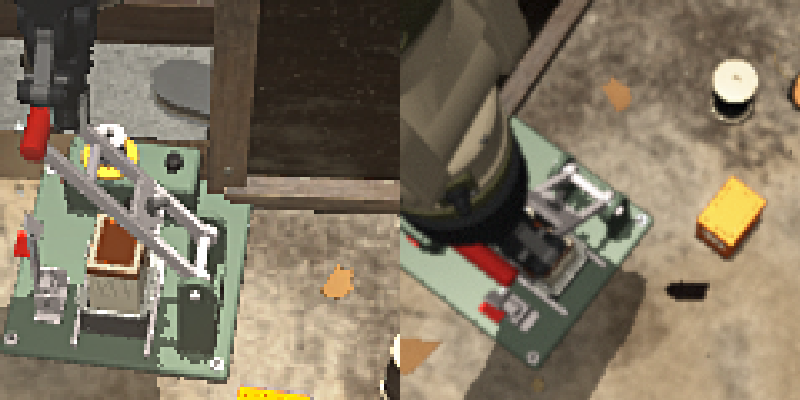

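Run:
```python
from h import *
for a in(.1,.5,.6,.7,.8,.9,1.0):
  x=.060-.16*np.cos(a);z=.088+.16*np.sin(a);p=S+ex*x+ey*(-.0335); print(a,round(x,3),round(z,3),proj("side",[*p,z])+.5)
```

```text
0.1 -0.099 0.104 [218.89003893 164.71659875]
0.5 -0.08 0.165 [223.61190466 148.89549362]
0.6 -0.072 0.178 [226.73094078 145.27663406]
0.7 -0.062 0.191 [230.63722182 141.89809721]
0.8 -0.051 0.203 [235.31472643 138.81504987]
0.9 -0.039 0.213 [240.73240607 136.0819059 ]
1.0 -0.026 0.223 [246.84315203 133.75069613]
```

>>> {"name": "drive_tool", "arguments": {"moves": [[[-0.015,0,0.003,0,0,0,255],[-0.026,0,0,0,0,0,255],[-0.026,0,-0.012,0,0,0,255],[-0.026,0,-0.02,0,0,0,255],[-0.02,0,-0.024,0,0,0,255]]]}}

```text
clock: 18.82
tcp_pos: [0.477, -0.1301, 0.2306]
orientation: [0.673, 0.214, 0.675, -0.213]
wrist_force: [0.7, 0.3, -0.4]
finger_gap: 0.0
```

```bash
python3 f.py
```

```text
t 18.825 loc [-47.9  -4.9] z 230.6 F local x,y,z [ 0.4  0.7 -0.4] T [0.07 0.03 0.04] gap 0.0
```

>>> {"name": "drive_tool", "arguments": {"moves": [[[0.008,0,-0.001,0,0,0,255],[0.015,0,-0.004,0,0,0,255],[0.021,0,-0.008,0,0,0,255],[0.027,0,-0.012,0,0,0,255],[0.033,0,-0.016,0,0,0,255]]]}}

```text
clock: 19.45
tcp_pos: [0.4579, -0.1165, 0.1975]
orientation: [0.669, 0.215, 0.68, -0.211]
wrist_force: [-19.6, 13.5, 21.5]
finger_gap: -0.0002
```

```bash
python3 f.py;python3 v2.py h6
```

```text
t 19.45 loc [-71.4  -4.8] z 197.5 F local x,y,z [-23.8  -0.3  21.5] T [ 2.84  3.96 -0.01] gap -0.2
```

View pics/h6.png

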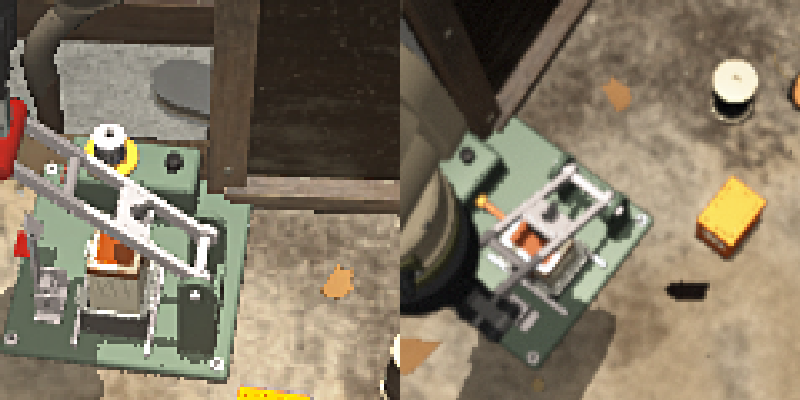

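>>> {"name": "drive_tool", "arguments": {"moves": [[[-0.01,0,0,0,0,0,255],[-0.018,0,0.008,0,0,0,255],[-0.018,0,0.018,0,0.01,-0.003,255],[-0.018,0,0.018,0,0.01,-0.003,255],[-0.012,0,0.018,0,0.01,-0.003,255]]]}}

```text
clock: 20.18
tcp_pos: [0.4743, -0.1282, 0.208]
orientation: [0.666, 0.214, 0.682, -0.212]
wrist_force: [-0.2, 0.1, 0.3]
finger_gap: -0.0002
```

```bash
python3 f.py;python3 v2.py h7
python3 - <<'E'
from h import *; import w
p=np.round(S+ex*-.055+ey*-.0055,4); w.to(p[0],p[1],.2,54.8)
E
```

```text
t 20.175 loc [-51.3  -4.9] z 208.0 F local x,y,z [-0.2 -0.   0.3] T [ 0.07 -0.03  0.06] gap -0.2
shift [ 0.0073 -0.0004 -0.0024] turn [ 0.002  -0.0249  0.0042] dist 0.0077  t 20.275 tcp [ 0.4733 -0.1276  0.2072] F [-0.3 -0.5 -0.1] J [-0.43  0.18 -0.19  1.23  0.    0.18] gap 0.0002
```

View pics/h7.png

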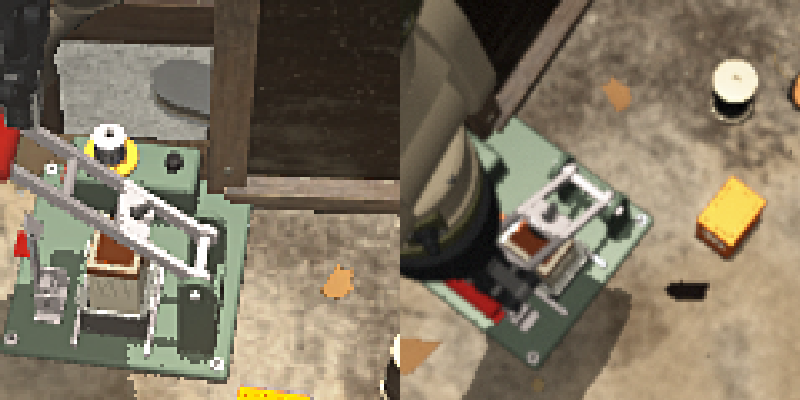

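```bash
sed -i 's/a\[90:210,230:350\]/a[90:210,195:315]/; s/b\[110:260,170:320\]/b[130:280,150:300]/' v2.py; python3 v2.py h8
```

```text
(no output)
```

View pics/h8.png

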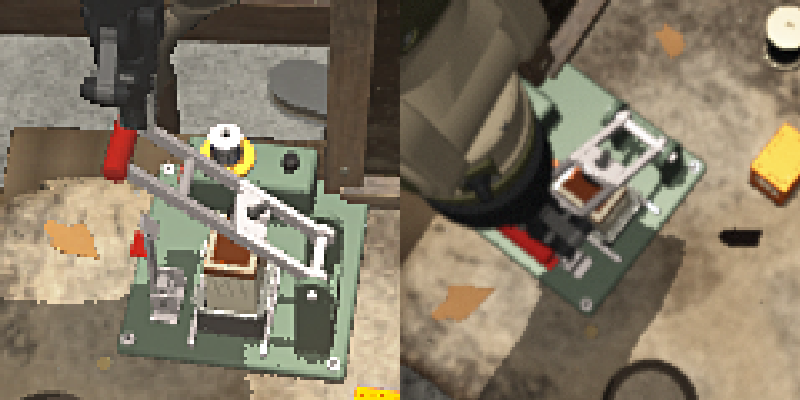

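>>> {"name": "drive_tool", "arguments": {"moves": [[[0.004,0,-0.009,0.002,-0.02,0.004,255],[0.011,0,-0.012,0.002,-0.025,0.004,255],[0.018,0,-0.016,0.002,-0.025,0.004,255],[0.025,0,-0.02,0.002,-0.025,0.004,255],[0.032,0,-0.023,0.002,-0.025,0.004,255]]]}}

```text
clock: 21.0
tcp_pos: [0.4538, -0.114, 0.176]
orientation: [0.674, 0.214, 0.674, -0.214]
wrist_force: [-0.7, -0.4, 0.8]
finger_gap: -0.0003
```

```bash
python3 f.py;python3 v2.py h9
```

```text
t 21.0 loc [-76.2  -5.1] z 176.0 F local x,y,z [-0.3 -0.7  0.8] T [0.09 0.14 0.  ] gap -0.3
```

View pics/h9.png

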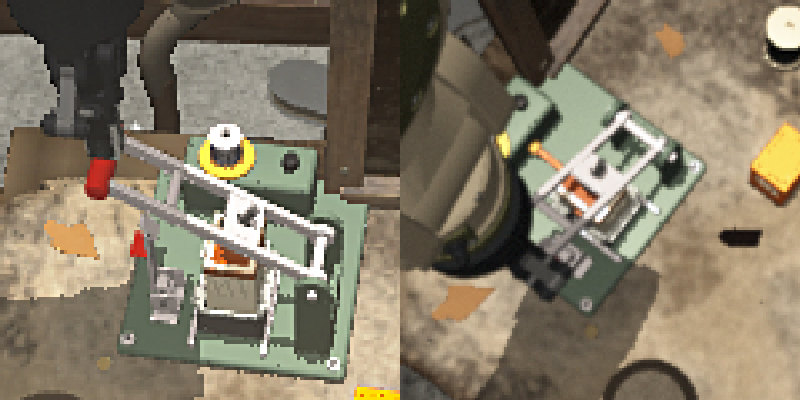

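>>> {"name": "drive_tool", "arguments": {"moves": [[[0.006,0,-0.004,0,0,0,255],[0.012,0,-0.007,0,0,0,255],[0.018,0,-0.01,0,0,0,255],[0.024,0,-0.013,0,0,0,255],[0.03,0,-0.015,0,0,0,255]]]}}

```text
clock: 21.72
tcp_pos: [0.4407, -0.1049, 0.145]
orientation: [0.674, 0.214, 0.674, -0.214]
wrist_force: [-0.8, -0.6, 1.3]
finger_gap: -0.0002
```

```bash
python3 f.py
```

```text
t 21.725 loc [-92.1  -5.3] z 145.0 F local x,y,z [-0.3 -1.   1.3] T [ 0.07  0.02 -0.02] gap -0.2
```

>>> {"name": "drive_tool", "arguments": {"moves": [[[0.004,0,-0.001,0,0,0,255],[0.008,0,-0.002,0,0,0,255],[0.012,0,-0.003,0,0,0,255],[0.016,0,-0.004,0,0,0,255],[0.02,0,-0.005,0,0,0,255]]]}}

```text
clock: 22.35
tcp_pos: [0.4367, -0.1021, 0.1248]
orientation: [0.674, 0.214, 0.674, -0.214]
wrist_force: [-0.1, -0.1, -0.2]
finger_gap: -0.0
```

```bash
python3 f.py;python3 v2.py i0
```

```text
t 22.35 loc [-97.   -5.3] z 124.8 F local x,y,z [-0.1 -0.1 -0.2] T [ 0.04 -0.02 -0.01] gap -0.0
```

View pics/i0.png

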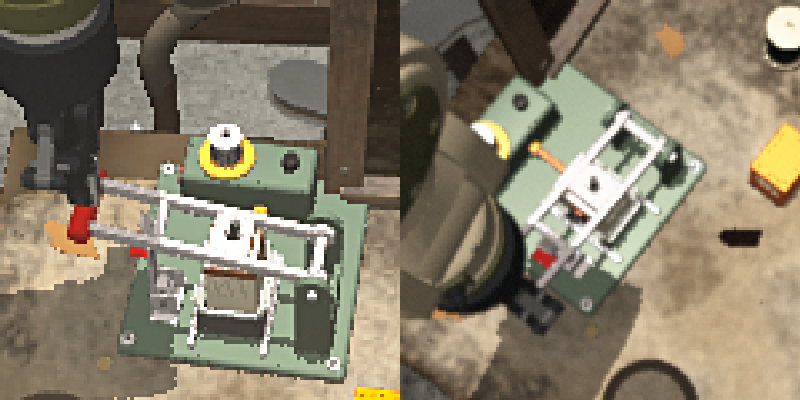

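>>> {"name": "drive_tool", "arguments": {"moves": [[[0.002,0,0,0,0,0,255],[0.004,0,-0.001,0,0,0,255],[0.006,0,-0.001,0,0,0,255],[0.007,0,-0.001,0,0,0,255],[0.008,0,-0.001,0,0,0,255]]]}}

```text
clock: 23.08
tcp_pos: [0.4355, -0.1013, 0.1171]
orientation: [0.674, 0.214, 0.674, -0.214]
wrist_force: [-2.6, 0.7, 7.9]
finger_gap: -0.0001
```

```bash
python3 f.py
```

```text
t 23.075 loc [-98.5  -5.3] z 117.1 F local x,y,z [-2.6 -0.9  7.9] T [ 0.21  0.4  -0.04] gap -0.1
```

Foot and hook met at 117 mm, as expected. Slow steps of 0.6 mm per row now.

>>> {"name": "drive_tool", "arguments": {"moves": [[[0.0006,0,0,0,0,0,255],[0.0012,0,0,0,0,0,255],[0.0018,0,0,0,0,0,255],[0.0024,0,0,0,0,0,255],[0.003,0,0,0,0,0,255]]]}}

```text
clock: 23.7
tcp_pos: [0.4351, -0.1011, 0.1149]
orientation: [0.674, 0.214, 0.675, -0.214]
wrist_force: [-2.8, 1.6, 10.0]
finger_gap: -0.0002
```

```bash
python3 f.py
```

```text
t 23.7 loc [-98.9  -5.3] z 114.9 F local x,y,z [-3.2 -0.3 10. ] T [0.3  0.72 0.  ] gap -0.2
```

>>> {"name": "drive_tool", "arguments": {"moves": [[[0.0006,0,0,0,0,0,255],[0.0012,0,0,0,0,0,255],[0.0018,0,0,0,0,0,255],[0.0024,0,0,0,0,0,255],[0.003,0,0,0,0,0,255]]]}}

```text
clock: 24.32
tcp_pos: [0.4349, -0.1008, 0.1126]
orientation: [0.674, 0.214, 0.675, -0.214]
wrist_force: [-2.3, 0.8, 9.4]
finger_gap: -0.0005
```

```bash
python3 f.py
```

```text
t 24.325 loc [-99.2  -5.3] z 112.6 F local x,y,z [-2.3 -0.6  9.4] T [ 0.3   0.67 -0.03] gap -0.5
```

>>> {"name": "drive_tool", "arguments": {"moves": [[[0.001,0,0,0,0,0,255],[0.0017,0,0,0,0,0,255],[0.0024,0,0,0,0,0,255],[0.0031,0,0,0,0,0,255],[0.0038,0,0,0,0,0,255]]]}}

```text
clock: 24.95
tcp_pos: [0.4344, -0.1005, 0.1091]
orientation: [0.673, 0.214, 0.675, -0.213]
wrist_force: [-1.9, 2.2, 5.7]
finger_gap: 0.0003
```

```bash
python3 f.py
```

```text
t 24.95 loc [-99.8  -5.3] z 109.1 F local x,y,z [-2.8  0.7  5.7] T [ 0.28  0.5  -0.02] gap 0.3
```

>>> {"name": "drive_tool", "arguments": {"moves": [[[0.001,0,0,0,0,0,255],[0.0017,0,0,0,0,0,255],[0.0024,0,0,0,0,0,255],[0.0031,0,0,0,0,0,255],[0.0038,0,0,0,0,0,255]]]}}

```text
clock: 25.58
tcp_pos: [0.4341, -0.1003, 0.1056]
orientation: [0.673, 0.214, 0.675, -0.213]
wrist_force: [-3.3, 2.0, 6.9]
finger_gap: -0.0
```

```bash
python3 f.py
```

```text
t 25.575 loc [-100.2   -5.3] z 105.6 F local x,y,z [-3.9 -0.3  6.9] T [0.33 0.45 0.02] gap -0.0
```

>>> {"name": "drive_tool", "arguments": {"moves": [[[0.001,0,0,0,0,0,255],[0.0017,0,0,0,0,0,255],[0.0024,0,0,0,0,0,255],[0.0031,0,0,0,0,0,255],[0.0036,0,0,0,0,0,255]]]}}

```text
clock: 26.2
tcp_pos: [0.4338, -0.1001, 0.1023]
orientation: [0.673, 0.214, 0.675, -0.213]
wrist_force: [-2.0, 1.0, 8.7]
finger_gap: -0.0002
```

```bash
python3 f.py
```

```text
t 26.2 loc [-100.5   -5.3] z 102.3 F local x,y,z [-2.2 -0.4  8.7] T [ 0.25  0.51 -0.02] gap -0.2
```

>>> {"name": "drive_tool", "arguments": {"moves": [[[0.0006,0,0,0,0,0,255],[0.0012,0,0,0,0,0,255],[0.0018,0,0,0,0,0,255],[0.0024,0,0,0,0,0,255],[0.003,0,0,0,0,0,255]]]}}

```text
clock: 26.82
tcp_pos: [0.4336, -0.1, 0.0998]
orientation: [0.673, 0.214, 0.675, -0.213]
wrist_force: [-2.5, 1.0, 7.9]
finger_gap: 0.0
```

```bash
python3 f.py
```

```text
t 26.825 loc [-100.8   -5.3] z 99.8 F local x,y,z [-2.6 -0.6  7.9] T [0.18 0.48 0.  ] gap 0.0
```

>>> {"name": "drive_tool", "arguments": {"moves": [[[0.0006,0,0,0,0,0,255],[0.001,0,0,0,0,0,255],[0.0014,0,0,0,0,0,255],[0.0017,0,0,0,0,0,255],[0.002,0,0,0,0,0,255]]]}}

```text
clock: 27.45
tcp_pos: [0.4335, -0.0999, 0.0985]
orientation: [0.673, 0.214, 0.675, -0.213]
wrist_force: [-2.6, 1.7, 9.5]
finger_gap: -0.0002
```

```bash
python3 f.py
```

```text
t 27.45 loc [-100.9   -5.3] z 98.5 F local x,y,z [-3.  -0.1  9.5] T [0.22 0.59 0.04] gap -0.2
```

>>> {"name": "drive_tool", "arguments": {"moves": [[[0.0006,0,0,0,0,0,255],[0.0009,0,0,0,0,0,255],[0.0012,0,0,0,0,0,255],[0.0015,0,0,0,0,0,255],[0.0018,0,0,0,0,0,255]]]}}

```text
clock: 28.08
tcp_pos: [0.4335, -0.0999, 0.0977]
orientation: [0.673, 0.214, 0.675, -0.213]
wrist_force: [-3.6, 0.9, 11.6]
finger_gap: 0.0
```

```bash
python3 f.py
```

```text
t 28.075 loc [-100.9   -5.3] z 97.7 F local x,y,z [-3.5 -1.3 11.6] T [0.29 0.79 0.04] gap 0.0
```

>>> {"name": "drive_tool", "arguments": {"moves": [[[0.0008,0,0,0,0,0,255],[0.001,0,0,0,0,0,255],[0.0011,0,0,0,0,0,255],[0.0012,0,0,0,0,0,255],[0.0012,0,0,0,0,0,255]]]}}

```text
clock: 28.7
tcp_pos: [0.4335, -0.0999, 0.0975]
orientation: [0.674, 0.214, 0.675, -0.213]
wrist_force: [-4.5, 1.6, 12.0]
finger_gap: -0.0
```

```bash
python3 f.py; python3 v2.py i1; python3 f.py
```

```text
t 28.7 loc [-100.9   -5.3] z 97.5 F local x,y,z [-4.7 -1.3 12. ] T [0.27 0.79 0.  ] gap -0.0
t 28.8 loc [-100.9   -5.3] z 97.5 F local x,y,z [-4.4 -1.1 12.5] T [0.28 0.74 0.02] gap -0.3
```

View pics/i1.png

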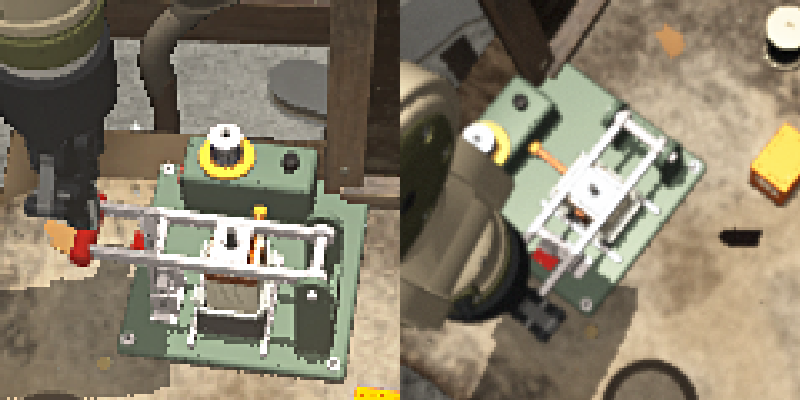

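>>> {"name": "drive_tool", "arguments": {"moves": [[[0.0012,0,0,0,0,0,255],[0.0013,0,0,0,0,0,255],[0.0013,0,0,0,0,0,255],[0.0013,0,0,0,0,0,255],[0.0013,0,0,0,0,0,255]]]}}

```text
clock: 29.42
tcp_pos: [0.4335, -0.0998, 0.0974]
orientation: [0.674, 0.213, 0.675, -0.213]
wrist_force: [-2.9, 1.1, 12.9]
finger_gap: -0.0
```

```bash
python3 f.py
```

```text
t 29.425 loc [-100.9   -5.3] z 97.4 F local x,y,z [-3.  -0.8 12.9] T [ 0.29  0.8  -0.02] gap -0.0
```

>>> {"name": "drive_tool", "arguments": {"moves": [[[0,0,0,0,0,0,255],[-0.001,0,0,0,0,0,255],[-0.0025,0,0,0,0,0,255],[-0.004,0,0,0,0,0,255],[-0.005,0,0,0,0,0,255]]]}}

```text
clock: 30.05
tcp_pos: [0.4334, -0.0998, 0.1023]
orientation: [0.674, 0.213, 0.675, -0.213]
wrist_force: [0.5, -0.0, 0.5]
finger_gap: -0.0001
```

```bash
python3 f.py
```

```text
t 30.05 loc [-101.    -5.3] z 102.3 F local x,y,z [0.4 0.2 0.5] T [ 0.01 -0.01  0.01] gap -0.1
```

Force is gone after a 5 mm rise, where an uncaught clamp would have followed: it is caught. I back away and look.

>>> {"name": "drive_tool", "arguments": {"moves": [[[-0.03,0,0,0,0,0,255],[-0.07,0,0,0,0,0,255],[-0.11,0,-0.02,0,0,0,255],[-0.14,0,-0.05,0,0,0,255],[-0.14,0,-0.06,0,0,0,255]]]}}

```text
clock: 30.68
tcp_pos: [0.3848, -0.0652, 0.2445]
orientation: [0.675, 0.213, 0.673, -0.213]
wrist_force: [0.6, -0.8, 0.4]
finger_gap: -0.0004
```

```bash
python3 v2.py i2; python3 f.py
python3 - <<'E'
from h import *
for a in(0,.015,.05,.13):
  x=.060-.16*np.cos(a);z=.088+.16*np.sin(a)
  for y in(-.0335,.0225):
   p=S+ex*x+ey*y; print(a,y,proj("side",[*p,z])+.5,proj("top",[*p,z])+.5)
E
```

```text
t 30.775 loc [-161.4   -5.3] z 242.2 F local x,y,z [-0.1 -0.9  0.5] T [-0.    0.01  0.01] gap -0.1
0 -0.0335 [219.53406879 168.76799044] [203.17759532 248.0930227 ]
0 0.0225 [224.73928834 149.17517627] [182.08890633 231.93193303]
0.015 -0.0335 [219.3943737 168.1622502] [202.9954778  247.96971566]
0.015 0.0225 [224.61575361 148.5423604 ] [181.84901771 231.76424766]
0.05 -0.0335 [219.12698966 166.74559308] [202.60984517 247.62474687]
0.05 0.0225 [224.38464721 147.06200391] [181.32773518 231.31564907]
0.13 -0.0335 [218.83151116 163.49809737] [201.94248951 246.53031538]
0.13 0.0225 [224.16402119 143.66648044] [180.3465889  229.98463722]
```

View pics/i2.png

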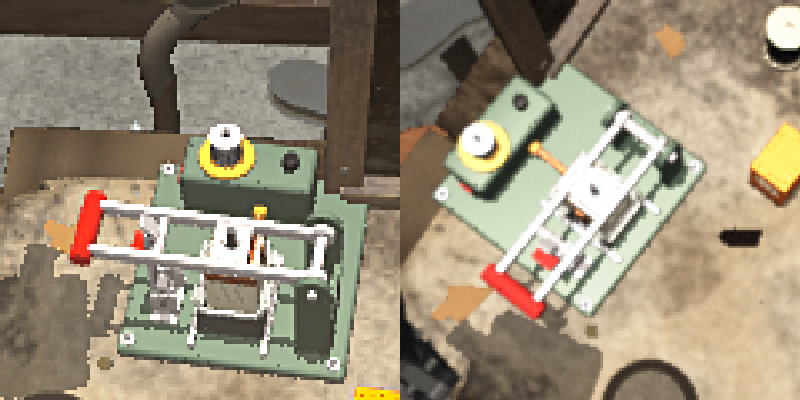

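>>> {"name": "drive_tool", "arguments": {"moves": [[[0,0,0,0,0,0,255],[0,0,0,0,0,0,255],[0,0,0,0,0,0,255],[0,0,0,0,0,0,255],[0,0,0,0,0,0,255]]]}}

```text
clock: 31.4
tcp_pos: [0.3841, -0.0651, 0.2421]
orientation: [0.674, 0.213, 0.675, -0.213]
wrist_force: [-0.2, 0.6, 0.0]
finger_gap: 0.0003
```

```bash
python3 v2.py i3; python3 -c "
import cv2,numpy as np
d=cv2.absdiff(cv2.imread('pics/i2.png'),cv2.imread('pics/i3.png'));print((d.max(2)[:,:400]>40).sum())
from workcell import env;print(env.hand_in())"
```

```text
137
the job is handed in; nothing more can be done
None
```

The brown cartridge is in the bay with the clamp hooked over it, and I handed the job in at about 31.5 s; hand-in reported no verdict.

- **Insertion:** I gripped the off-white cartridge with the brown band and lowered it into the bay, rib to the front. It touched the -y lip once with about 2 N, and I corrected that by 1 mm. I let go when the seal pushed back with about 7 N, with the underside 22 mm up. The picture then showed it standing upright.
- **Clamp:** I pushed it over from behind and then pressed the handle from above in small steps. It bottomed at a steady 12 to 13 N. The handle stopped about 20 mm below first contact, roughly 0.01 rad.
- **Last checks:** After I raised the fingers 5 mm the force fell to zero and the clamp stayed down, about 0.02 to 0.03 rad in the picture. The wrist force was about 0 N and the arm was clear of everything.

**What went less well:**
- During the swing the fingertips slipped twice on the bar: once on top of it (27 N), and once off its front (about 21 N up and 24 N sideways). Both times the clamp foot was still clear of the cartridge.
- In the final picture the clamp hides the cartridge, so "fully home" rests on the force and the handle height. The bay sits about 5 mm to one side of the mark, estimated from the pictures.
- A comparison of the last two pictures showed 137 changed pixels, which I did not look into.
- I did not measure the four things to be left alone again. The arm never touched them.

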